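# Sort the leftover hardware piles back into the parts bins

## Task

Take apart the two piles of leftover hardware in front of the yellow parts bins, from the top down and one piece at a time, and put all five pieces back: each goes into the empty front compartment of the bin whose rear compartment holds pieces of its own kind. Every piece should end up lying flat on the bare floor of that compartment, the dome nut standing with its dome up.

Things in the scene. Friction and masses are not known exactly. Their poses are not given: they have to be found in the camera images.
- square_plate: galvanised (light grey) square plate washer, 64 x 64 x 10 mm, with a 27 mm hole, 280 g; origin: centre of its underside, x and y square to its edges, z up. Lowest piece of one pile, on the bench (height 0)
- round_washer: thick black round washer, 64 mm across, 10 mm thick, with a 28 mm hole, 200 g; origin: centre of its underside, z its axis. Lowest piece of the other pile, on the bench (height 0)
- blue_nut: blue-coated hexagon nut, 41 mm across flats (47 over corners), 22 mm high, 170 g; origin: centre of its underside, z its axis up, x square to a pair of flats (also 60 and 120 degrees on). Second piece of a pile
- bronze_bush: copper-coloured bronze bush, a plain ring 45 mm across, 22 mm high, bore 26 mm, 190 g; origin: centre of its underside, z its axis. Second piece of a pile
- dome_nut: bright (polished steel) dome nut, hexagon 30 mm across flats (35 over corners) and 16 mm high with a round dome of 28 mm across on it, 34 mm high in all, 110 g; origin: centre of its underside, z its axis up, x square to a pair of flats (also 60 and 120 degrees on). It stands on top of the blue nut or of the bronze bush, in the pile that has three pieces
- plate_bin: yellow parts bin, fixed, 128 mm wide (y); rear compartment holds square light-grey plate washers. Origin: under the middle of its empty front compartment (90 in x by 122 mm in y, floor 4 mm above the origin); x to the bin's rear, z up. Heights over origin: front lip 32, divider (x=+46) 30, sides 36 at front rising to 62 from x=+20, rear wall (x=+130) 62, stock up to 70 mm
- washer_bin: yellow parts bin, fixed, 128 mm wide (y); rear compartment holds thick black round washers. Origin: under the middle of its empty front compartment (90 in x by 122 mm in y, floor 4 mm above the origin); x to the bin's rear, z up. Heights over origin: front lip 32, divider (x=+46) 30, sides 36 at front rising to 62 from x=+20, rear wall (x=+130) 62, stock up to 70 mm
- nut_bin: yellow parts bin, fixed, 128 mm wide (y); rear compartment holds blue hexagon nuts. Origin: under the middle of its empty front compartment (90 in x by 122 mm in y, floor 4 mm above the origin); x to the bin's rear, z up. Heights over origin: front lip 32, divider (x=+46) 30, sides 36 at front rising to 62 from x=+20, rear wall (x=+130) 62, stock up to 70 mm
- bush_bin: yellow parts bin, fixed, 128 mm wide (y); rear compartment holds copper-coloured bronze bushes. Origin: under the middle of its empty front compartment (90 in x by 122 mm in y, floor 4 mm above the origin); x to the bin's rear, z up. Heights over origin: front lip 32, divider (x=+46) 30, sides 36 at front rising to 62 from x=+20, rear wall (x=+130) 62, stock up to 70 mm
- dome_bin: yellow parts bin, fixed, 128 mm wide (y); rear compartment holds bright steel dome nuts. Origin: under the middle of its empty front compartment (90 in x by 122 mm in y, floor 4 mm above the origin); x to the bin's rear, z up. Heights over origin: front lip 32, divider (x=+46) 30, sides 36 at front rising to 62 from x=+20, rear wall (x=+130) 62, stock up to 70 mm

How it is judged:
At the end, for the whole second after the job is handed in: Each of the five pieces lies in the front compartment of its own kind's bin (origin within 35 mm in x and 52 mm in y of the compartment's middle, underside no more than 4 mm above its bare floor), flat or upright within 0.1 rad, at rest (under 0.02 m/s) (x of square_plate in the frame of plate_bin between -0.035 and 0.035 m and y of square_plate in the frame of plate_bin between -0.052 and 0.052 m and z of square_plate in the frame of plate_bin between -0.002 and 0.008 m and angle between each of square_plate, round_washer, blue_nut, bronze_bush, dome_nut's own z axis and vertical below 0.1 rad and linear speed of each of square_plate, round_washer, blue_nut, bronze_bush, dome_nut below 0.02 m/s and x of round_washer in the frame of washer_bin between -0.035 and 0.035 m and y of round_washer in the frame of washer_bin between -0.052 and 0.052 m and z of round_washer in the frame of washer_bin between -0.002 and 0.008 m and x of blue_nut in the frame of nut_bin between -0.035 and 0.035 m and y of blue_nut in the frame of nut_bin between -0.052 and 0.052 m and z of blue_nut in the frame of nut_bin between -0.002 and 0.008 m and x of bronze_bush in the frame of bush_bin between -0.035 and 0.035 m and y of bronze_bush in the frame of bush_bin between -0.052 and 0.052 m and z of bronze_bush in the frame of bush_bin between -0.002 and 0.008 m and x of dome_nut in the frame of dome_bin between -0.035 and 0.035 m and y of dome_nut in the frame of dome_bin between -0.052 and 0.052 m and z of dome_nut in the frame of dome_bin between -0.002 and 0.008 m); the robot touches nothing.
It fails at once if a lower piece of a pile is carried off (moved over 80 mm) with another piece still on it ((contact force between square_plate and blue_nut above 0.3 N and distance of square_plate from where it was at the start of the episode above 0.08 m) or (contact force between square_plate and bronze_bush above 0.3 N and distance of square_plate from where it was at the start of the episode above 0.08 m) or (contact force between round_washer and blue_nut above 0.3 N and distance of round_washer from where it was at the start of the episode above 0.08 m) or (contact force between round_washer and bronze_bush above 0.3 N and distance of round_washer from where it was at the start of the episode above 0.08 m) or (contact force between blue_nut and dome_nut above 0.3 N and distance of blue_nut from where it was at the start of the episode above 0.08 m) or (contact force between bronze_bush and dome_nut above 0.3 N and distance of bronze_bush from where it was at the start of the episode above 0.08 m)).
It also fails if it takes over 131 s, if anything falls off the work surface, if the arm or the gripper's body presses on something with over 40 N, if the wrist force passes 120 N, or if a joint passes its speed limit or range.

## Robot

A 6-joint arm with a two-finger parallel gripper is mounted at the origin on the work surface. World frame = base frame: x ahead of the robot, y to its left, z up, the work surface at z = 0. Lengths are in m, angles in rad, forces in N, time in s.
With the tool pointing down it reaches from about 0.25 to 0.775 m from the base axis. Payload 4 kg.
Tool frame: the origin (TCP) lies on the centre line of the jaws, within the pads' length; the fingertips stand 8 mm ahead of it and the grasp point (between the pads) lies 11 mm behind it; z points along the fingers, y is the direction in which the jaws open and shut (so a half turn about z gives the same grasp; the last joint's range is limited). The gripper opens to 94 mm and grips with 3 to 60 N. Pads are 16 mm wide; open, the fingers measure 119 mm over their backs; the gripper's body (75 mm by 177 mm) begins 78 mm behind the grasp point.
Start: joints at [1.118, 0.087, 1.371, -0, 1.684, -0.103], TCP at [0.189, 0.517, 0.214] pointing down, gripper open.
Joint ranges: [-3.1, 3.1], [-0.76, 2.03], [0.27, 2.55], [-1.08, 4.22], [0.17, 2.65], [-2.57, 2.57]. Speed limits (rad/s): [2.79, 2.79, 3.14, 3.14, 3.14, 3.14].

## Interface

Orientations are given as [roll, pitch, yaw] about the fixed x, y, z axes, in that order (R = Rz(yaw) Ry(pitch) Rx(roll)).
In Python, from bench import robot, cams, close_job gives the robot as it stands.
- The arm moves only by the tool arm_command, never from a script. Its argument "plan" is one flat list of numbers, 7 for each row, row after row: the shift along the tool's x, y, z in cm, then the turn, a rotation vector about the tool's x, y, z in degrees, then the closure, from 0 (fully open) to 1 (shut). A call has 1 to 8 rows; each row shifts and turns the commanded pose from where the row before left it, along the tool's axes as they then stand; what a row does not reach is not made up. A row lasts 1/8 s, in which the tool goes at most 62.5 mm and 10.7 degrees, less where a joint would pass 70% of its speed; a pose out of reach is approached as far as the arm can. A call with a gripper value outside its range is refused whole. The fingers move at their own pace and stop on an object; the grip force is fixed at half the most. Time passes only in rows, so rows that do not move let the fingers close. It gives the time, the measured TCP pose, the force and the opening at its end, in the units of the state.
- robot.get_obs(): the state, without advancing time (a new reading comes with each control period).
- cams.snapshot(name): name is "scene" or "top" or "wrist"; returns a dict with "pixels" (480x640x3 uint8, red, green, blue), "fov_y" (degrees; the focal length in pixels is half the picture's height over the tangent of half this angle, whatever the lens; pixels are square), "cx", "cy" (the principal point, pixels), "k1" (the pictures are not rectified: a ray, as slopes to the right and down, at radius r is drawn at 1 + k1 r^2 times it, then the intrinsics apply), "camera_from_world" (4x4, takes a point from world to camera coordinates); the wrist camera has in their place "tool_from_camera" (4x4, takes a point from camera to tool coordinates, whose origin is the TCP and whose axes are the flange's). Camera axes: x right, y up, looking along -z (the intrinsics and any distortion apply to the point x, -y, -z); pixel columns grow to the right and rows downward; lengths in m; the calibration is good to about 2 mm. A picture is of the moment at which its call begins: read the wrist's pose just before it. There is no depth.
- close_job(): hands the job in, once; it reports no verdict.
The state is a dict: "time": time; "joint_positions": joint angles; "qvel": joint speeds; "joint_torque": joint torques, N m; "tool_pos": TCP position; "ee_rot": TCP orientation; "wrist_force": force on the tool from outside, world axes, zero at the start; "wrist_torque": the same for the moment, N m; "width": finger opening in m.
Only numpy, scipy, OpenCV 4.12 (cv2) and the standard library are available. Lean on these libraries where they do the work, as an engineer would, in place of code of your own. Each camera call takes 0.05 s, during which the arm holds its last target.

## Working session

There is one attempt and no reset: what is moved stays moved. The work goes in short steps, Python scripts to look and compute and a tool call to move; the robot and the scene stay as the last step left them, time stands still between calls to the robot, and variables do not carry over. Pictures are saved under pics/ and viewed, and the job is handed in when it is done.

Besides the shell and the picture viewer there is one more tool, called after "Request:" by a JSON object that holds its "name" and its "arguments", one argument or row to a line. arm_command: Moves the arm, as the interface text tells. Its arguments: {"type":"object","properties":{"plan":{"type":"array","items":{"type":"number"}}},"required":["plan"]}

```bash
mkdir -p pics; ls; cat > h.py <<'E'
import numpy as np,cv2
from bench import robot,cams,close_job
def snap(n,f):
    s=cams.snapshot(n); cv2.imwrite('pics/'+f,cv2.cvtColor(s['pixels'],cv2.COLOR_RGB2BGR)); np.save('pics/'+f+'.npy',s,allow_pickle=True); return s
def load(f): return np.load('pics/'+f+'.npy',allow_pickle=True).item()
def ray(s,u,v):
    f=240/np.tan(np.radians(s['fov_y'])/2); k=s['k1']
    K=np.array([[f,0,s['cx']],[0,f,s['cy']],[0,0,1]])
    p=cv2.undistortPointsIter(np.array([[[u,v]]],float),K,np.array([k,0,0,0.]),None,None,(3,100,1e-12))[0,0]
    d=np.array([p[0],-p[1],-1]); 
    if 'camera_from_world' in s: T=np.linalg.inv(s['camera_from_world'])
    else: T=s['T']@s['tool_from_camera']
    return T[:3,3],T[:3,:3]@d
def onz(s,u,v,z):
    o,d=ray(s,u,v); return o+d*(z-o[2])/d[2]
def proj(s,P):
    f=240/np.tan(np.radians(s['fov_y'])/2)
    M=s['camera_from_world'] if 'camera_from_world' in s else np.linalg.inv(s['T']@s['tool_from_camera'])
    c=M[:3,:3]@np.asarray(P,float)+M[:3,3]; x,y=c[0]/-c[2],-c[1]/-c[2]; r=1+s['k1']*(x*x+y*y)
    return s['cx']+f*x*r,s['cy']+f*y*r
E
python3 - <<'E'
from h import *
print(robot.get_obs())
for n in('scene','top','wrist'):
    s=snap(n,n+'0.png'); print({k:v for k,v in s.items() if k!='pixels'})
E
```

```text
pics
{'time': 0.0, 'joint_positions': array([ 1.11787534e+00,  8.79215633e-02,  1.37220514e+00, -2.21121544e-05,
        1.68359009e+00, -1.03096037e-01]), 'qvel': array([ 0.00044966,  0.00090805, -0.00083138, -0.00020825,  0.0004383 ,
        0.00135318]), 'joint_torque': array([-9.69503526e-04, -3.40160608e+01, -3.02431798e+01,  7.16894749e-02,
        3.28891631e-02, -1.78798314e-04]), 'tool_pos': array([0.18828588, 0.51621838, 0.21234735]), 'ee_rot': array([-3.13947754e+00, -1.96741845e-04,  2.79176503e+00]), 'wrist_force': array([0.54199671, 0.50123283, 0.0065604 ]), 'wrist_torque': array([ 0.02168248,  0.00371386, -0.01686053]), 'width': 0.09407134185740904}
{'fov_y': 53.57363122591252, 'cx': 318.5645449857617, 'cy': 236.56282548339942, 'k1': -0.014155588903440142, 'camera_from_world': array([[-0.87449324,  0.48491221,  0.01103264,  0.44284019],
       [-0.27120309, -0.50769412,  0.81773808,  0.11399027],
       [ 0.40213238,  0.71211434,  0.57548476, -1.16312349],
       [ 0.        ,  0.        ,  0.        ,  1.        ]])}
{'fov_y': 54.82121162345961, 'cx': 314.17330585229047, 'cy': 244.7296401903784, 'k1': -0.036154974245867, 'camera_from_world': array([[-0.02681254, -0.99933792, -0.02459276,  0.04809618],
       [ 0.99507161, -0.02903136,  0.09481384, -0.5106901 ],
       [-0.09546503, -0.02192935,  0.9951912 , -0.72897973],
       [ 0.        ,  0.        ,  0.        ,  1.        ]])}
{'fov_y': 62.88597488888919, 'cx': 321.4378192023722, 'cy': 237.59364905311233, 'k1': -0.010520403261524295, 'tool_from_camera': array([[-1.89687032e-04,  9.67622618e-01,  2.52401333e-01,
         7.21235338e-02],
       [ 9.99999779e-01,  2.27616622e-05,  6.64268642e-04,
        -4.16845648e-04],
       [ 6.37016288e-04,  2.52401403e-01, -9.67622409e-01,
        -1.71697993e-01],
       [ 0.00000000e+00,  0.00000000e+00,  0.00000000e+00,
         1.00000000e+00]])}
```

View pics/scene0.png

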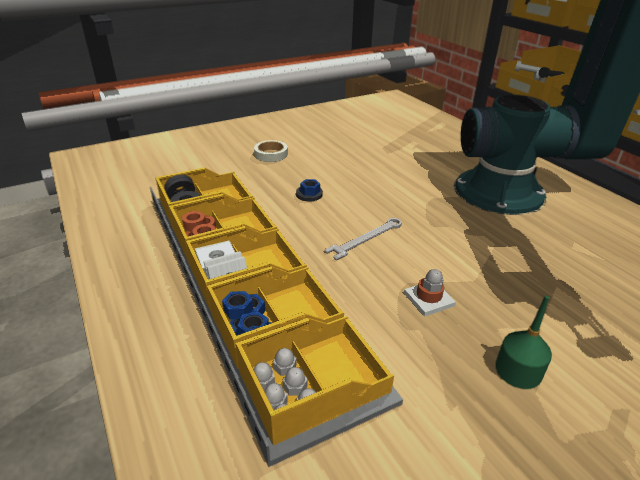

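View pics/top0.png

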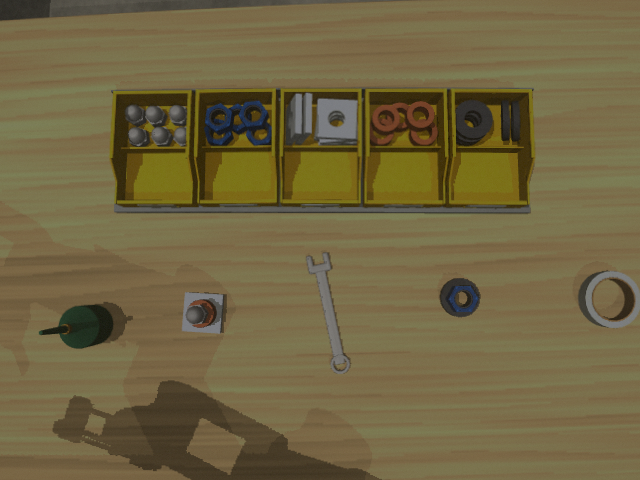

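View pics/wrist0.png

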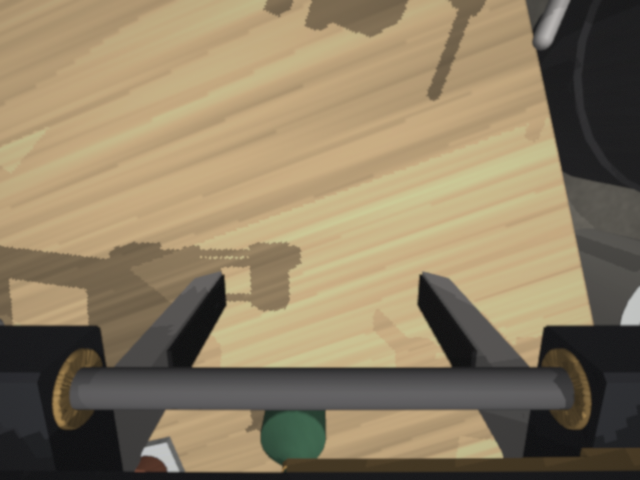

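The piles are at top-view (203,313), which is plate+bush+dome, and (461,298), which is washer+blue nut. The bins run left to right: dome, nut, plate, bush, washer. I'll zoom in to measure.

```bash
python3 - <<'E'
import cv2,numpy as np
t=cv2.imread('pics/top0.png'); s=cv2.imread('pics/scene0.png')
def crop(i,x0,y0,x1,y1,k,f): 
    c=cv2.resize(i[y0:y1,x0:x1],None,fx=k,fy=k,interpolation=cv2.INTER_CUBIC); c=cv2.convertScaleAbs(c,alpha=1.3); cv2.imwrite('pics/'+f,c)
a=cv2.resize(t[80:220,100:330],None,fx=3.4,fy=3.4,interpolation=cv2.INTER_CUBIC)
b=cv2.resize(t[80:220,315:545],None,fx=3.4,fy=3.4,interpolation=cv2.INTER_CUBIC)
cv2.imwrite('pics/c1.png',cv2.resize(a,(782,280*782//460 if 0 else 476)));cv2.imwrite('pics/c2.png',b)
crop(s,140,160,420,370,2.8,'c3.png')
p=[cv2.resize(t[275:345,165:245],(400,350),interpolation=cv2.INTER_CUBIC),cv2.resize(t[263:333,421:501],(400,350),interpolation=cv2.INTER_CUBIC)]
cv2.imwrite('pics/c4.png',np.hstack(p))
E
```

```text
(no output)
```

View pics/c1.png

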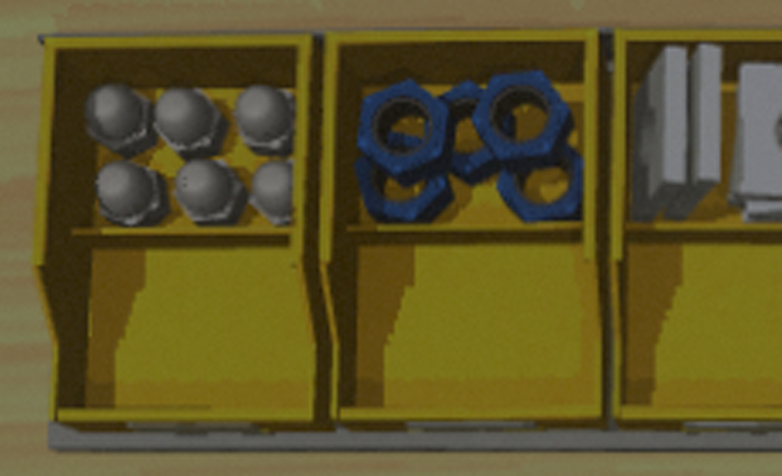

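View pics/c2.png

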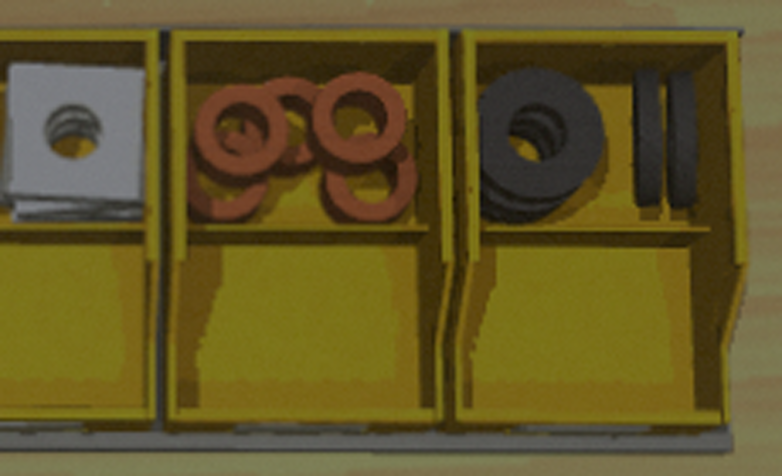

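View pics/c3.png

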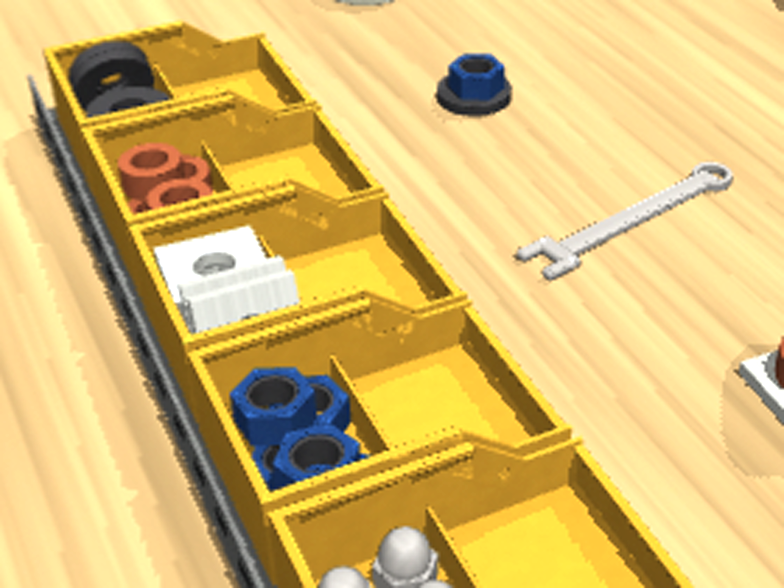

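View pics/c4.png

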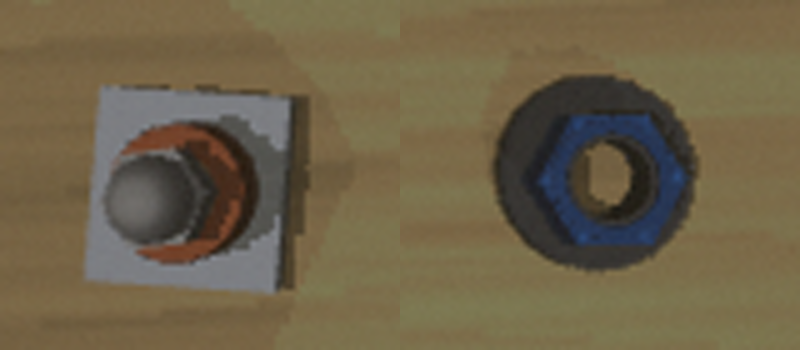

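```bash
python3 - <<'E'
from h import *
t=load('top0.png');s=load('scene0.png')
def tri(a,b):
    o1,d1=ray(t,*a);o2,d2=ray(s,*b)
    A=np.stack([d1,-d2],1);x=np.linalg.lstsq(A,o2-o1,rcond=None)[0]
    p,q=o1+d1*x[0],o2+d2*x[1];return (p+q)/2,np.linalg.norm(p-q)
print(tri((116,203),(391,377)))
print(tri((529,205),(235,173)))
for z in(.03,.036,.04,.045):
  print(z,onz(t,116,203,z),onz(t,529,205,z))
# top edges for bins at lip corners, inside side walls: bin dividers along lip y
for n,u0,u1 in(('dome',55,315),('nut',335,603)):
  print(n,onz(t,100+u0/3.4,203,.04),onz(t,100+u1/3.4,203,.04))
for n,u0,u1 in(('plate',None,155),('bush',165,440),('washer',457,728)):
  print(n,*[onz(t,315+u/3.4,203.5,.04) for u in(u0,u1) if u])
# pile items
c=lambda x,y:(165+x/5,275+y/5)
print('plate',[onz(t,*c(*p),.010)[:2].round(4) for p in((99,86),(293,97),(280,292),(85,280))])
print('domecentre',onz(t,*c(150,197),.062-.006), 'bush',onz(t,*c(183,193),.032))
d=lambda x,y:(421+(x-400)/5,263+y/5)
print('nut',[onz(t,*d(*p),.032)[:2].round(4) for p in((560,116),(660,116),(685,180),(655,245),(580,245),(541,182))])
print('washer',[onz(t,*d(*p),.010)[:2].round(4) for p in((496,170),(693,170),(597,76),(597,269))])
E
```

```text
(array([0.58914245, 0.35504493, 0.04133907]), np.float64(0.002229171302221994))
(array([ 0.56342451, -0.31219153,  0.03989843]), np.float64(0.0020748560855973993))
0.03 [0.59055864 0.36097589 0.03      ] [ 0.56601241 -0.31726871  0.03      ]
0.036 [0.58934517 0.35820793 0.036     ] [ 0.56499661 -0.31457486  0.036     ]
0.04 [0.5885362  0.35636263 0.04      ] [ 0.56431941 -0.31277896  0.04      ]
0.045 [0.58752497 0.354056   0.045     ] [ 0.56347291 -0.31053409  0.045     ]
dome [0.58852603 0.35606629 0.04      ] [0.58424127 0.2290879  0.04      ]
nut [0.58392107 0.21942525 0.04      ] [0.5797453  0.09105242 0.04      ]
plate [ 0.57472874 -0.04290133  0.04      ]
bush [ 0.57458381 -0.04761746  0.04      ] [ 0.5706811  -0.17715056  0.04      ]
washer [ 0.5704448  -0.18515859  0.04      ] [ 0.56674856 -0.31314826  0.04      ]
plate [array([0.4403, 0.2512]), array([0.4351, 0.1862]), array([0.3714, 0.1912]), array([0.3766, 0.2561])]
domecentre [0.40553917 0.22117575 0.056     ] bush [0.40542337 0.21726497 0.032     ]
nut [array([ 0.4383, -0.1858]), array([ 0.4374, -0.2177]), array([ 0.4169, -0.2245]), array([ 0.3967, -0.2138]), array([ 0.3974, -0.19  ]), array([ 0.4176, -0.1787])]
washer [array([ 0.4213, -0.1699]), array([ 0.4194, -0.2344]), array([ 0.451 , -0.2047]), array([ 0.3882, -0.2013])]
```

```bash
cat >> h.py <<'E'
def tri(t,a,s,b):
    o1,d1=ray(t,*a);o2,d2=ray(s,*b)
    x=np.linalg.lstsq(np.stack([d1,-d2],1),o2-o1,rcond=None)[0]
    p,q=o1+d1*x[0],o2+d2*x[1];return (p+q)/2,np.linalg.norm(p-q)
from scipy.spatial.transform import Rotation as R
def pose():
    o=robot.get_obs();T=np.eye(4);T[:3,:3]=R.from_euler('xyz',o['ee_rot']).as_matrix();T[:3,3]=o['tool_pos'];return T,o
def wsnap(f):
    T,o=pose(); s=snap('wrist',f); s['T']=T; np.save('pics/'+f+'.npy',s,allow_pickle=True); return s
def plan(way,cl,start=None,v=5.5):
    """way: list of (x,y,z,yawdeg). prints rows"""
    T,o=pose(); p=T[:3,3].copy(); y=np.degrees(o['ee_rot'][2])
    if start is not None: p=np.array(start[:3],float); y=start[3]
    for w in way:
        d=np.array(w[:3])-p; dy=(w[3]-y+180)%360-180
        n=int(max(np.ceil(np.linalg.norm(d)*100/v),np.ceil(abs(dy)/10.5),1))
        for i in range(n):
            yr=np.radians(y+dy*i/n); M=np.array([[np.cos(yr),np.sin(yr),0],[np.sin(yr),-np.cos(yr),0],[0,0,-1]])
            l=M.T@d/n*100
            print('%.2f,%.2f,%.2f,0,0,%.1f,%g,'%(l[0],l[1],l[2],-dy/n,cl))
        p=np.array(w[:3]);y=w[3]; print('--')
E
python3 - <<'E'
from h import *
t=load('top0.png');s=load('scene0.png')
print(tri(t,(42,331),s,(548,297)))
plan([(.4055,.219,.21,90)],0.0)
E
```

```text
(array([0.39029342, 0.41122511, 0.14684107]), np.float64(0.0037188926251984747))
-4.37,-2.93,0.04,0,0,10.0,0,
-4.81,-2.12,0.04,0,0,10.0,0,
-5.11,-1.26,0.04,0,0,10.0,0,
-5.25,-0.35,0.04,0,0,10.0,0,
-5.23,0.56,0.04,0,0,10.0,0,
-5.05,1.46,0.04,0,0,10.0,0,
-4.72,2.32,0.04,0,0,10.0,0,
--
```

Spout top is 147 mm, so z 0.21 clears it.

Request:
{"name": "arm_command", "arguments": {
  "plan": [-4.4, -2.9, 0, 0, 0, 10, 0, -4.8, -2.1, 0, 0, 0, 10, 0, -5.1, -1.25, 0, 0, 0, 10, 0, -5.25, -0.35, 0, 0, 0, 10, 0, -5.25, 0.55, 0, 0, 0, 10, 0, -5.05, 1.45, 0, 0, 0, 10, 0, -4.7, 2.3, 0, 0, 0, 10, 0, 0, 0, 0, 0, 0, 0, 0]
}}

```text
time: 1.15
tool_pos: [0.407, 0.2171, 0.213]
ee_rot: [-3.141, 0.001, 1.564]
wrist_force: [-0.5, -0.2, 0.2]
width: 0.0937
```

```bash
python3 - <<'E'
from h import *
s=wsnap('w1.png'); T,o=pose(); print(o['tool_pos'],o['ee_rot'],o['time'])
print(proj(s,(.4055,.219,.05)))
E
```

```text
[0.40600071 0.21858432 0.21305491] [-3.14047763e+00 -9.60854544e-05  1.56747296e+00] 1.2
(np.float64(318.94621546591054), np.float64(218.56787344382772))
```

View pics/w1.png

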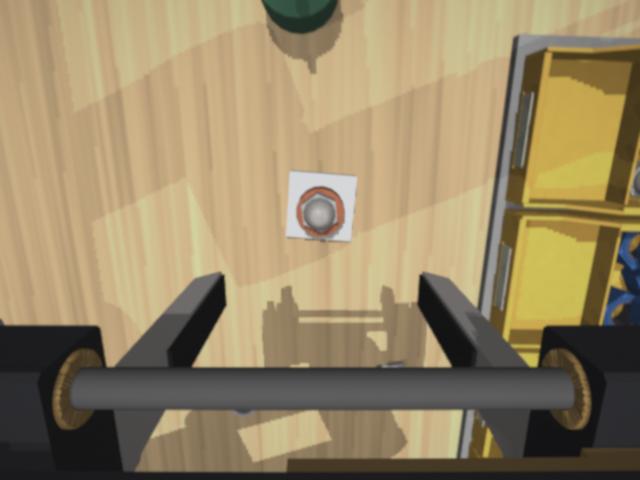

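The wrist view shows the pile at about (320,210), with the dome hex corners pointing up and down in the picture.

```bash
python3 - <<'E'
import cv2
i=cv2.imread('pics/w1.png')[165:250,275:370]
cv2.imwrite('pics/c5.png',cv2.resize(i,None,fx=6.5,fy=6.5,interpolation=cv2.INTER_CUBIC))
E
```

```text
(no output)
```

View pics/c5.png

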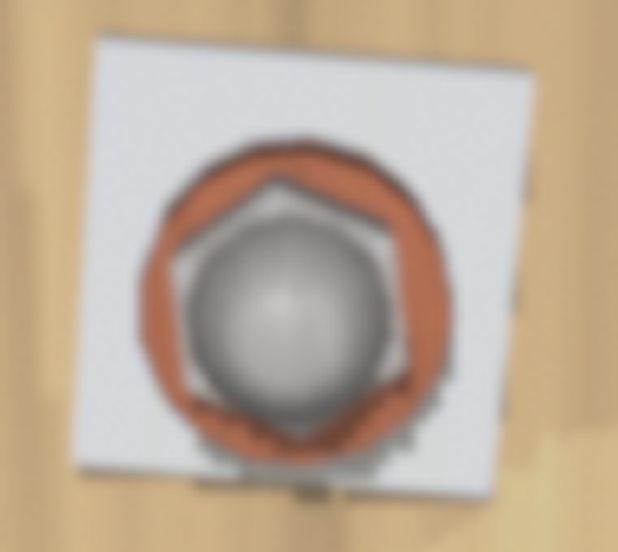

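```bash
python3 - <<'E'
from h import *
s=load('w1.png')
c=lambda p:(275-.42+p[0]/6.5,165-.42+p[1]/6.5)
def ang(P,n):  # edge angle mod 
    P=np.array(P); e=np.roll(P,-1,0)-P; a=np.degrees(np.arctan2(e[:,1],e[:,0])); m=360/n; z=np.exp(1j*np.radians(a*n)).mean(); return np.degrees(np.angle(z))/n
H=[onz(s,*c(p),.047)[:2] for p in((280,180),(395,222),(408,382),(300,445),(188,398),(172,255))]
print(np.mean(H,0),ang(H,6),[np.linalg.norm(H[i]-H[i-3]) for i in range(3)])
P=[onz(s,*c(p),.010)[:2] for p in((97,37),(533,70),(492,497),(73,467))]
print(np.mean(P,0),ang(P,4),[np.linalg.norm(P[i]-P[i-1]) for i in range(4)])
B=[onz(s,*c(p),.032)[:2] for p in((138,305),(452,305),(300,137))]
print(B,'bush',(B[0][0]+B[1][0])/2,B[2][1]-.0225)
print('domeC',onz(s,*c((289,318)),.052))
E
```

```text
[0.40580386 0.22334981] -24.900066902503365 [np.float64(0.036358137082553386), np.float64(0.03682902117804949), np.float64(0.036203771476533995)]
[0.40683935 0.22250109] -4.691291581214869 [np.float64(0.06471987939297491), np.float64(0.06363637553897585), np.float64(0.06466389981803489), np.float64(0.06380660485122543)]
[array([0.38430392, 0.22194325]), array([0.42839518, 0.22163375]), array([0.40722562, 0.24535636])] bush 0.40634955084659485 0.22285636355859192
domeC [0.40563542 0.22387695 0.052     ]
```

```bash
python3 - <<'E'
from h import *
plan([(.4057,.2235,.10,95),(.4057,.2235,.043,95)],0.0,start=(.406,.2185,.213,89.8),v=4.5)
E
```

```text
0.17,-0.01,3.77,0,0,-1.7,0,
0.17,-0.01,3.77,0,0,-1.7,0,
0.17,-0.00,3.77,0,0,-1.7,0,
--
0.00,0.00,2.85,0,0,0.0,0,
0.00,0.00,2.85,0,0,0.0,0,
--
```

Request:
{"name": "arm_command", "arguments": {
  "plan": [0.5, -0.0, 5.5, 0, 0, -5.2, 0.2, 0, 0, 5.5, 0, 0, 0, 0.2, 0, 0, 4, 0, 0, 0, 0.2, 0, 0, 2, 0, 0, 0, 0.2, 0, 0, 0, 0, 0, 0, 0.2]
}}

```text
time: 1.82
tool_pos: [0.4031, 0.2253, 0.0415]
ee_rot: [-3.137, 0.001, 1.664]
wrist_force: [-0.3, 0.2, 0.4]
width: 0.0749
```

```bash
python3 - <<'E'
from h import *
s=wsnap('w2.png'); T,o=pose(); print(o['tool_pos'],o['ee_rot'],o['time'],o['width'],o['wrist_force'])
E
```

```text
[0.40454212 0.22563321 0.04315327] [-3.14005612e+00  2.94713113e-06  1.66332551e+00] 1.875 0.07513633380031592 [-0.40363388  0.18178141  0.81277167]
```

View pics/w2.png

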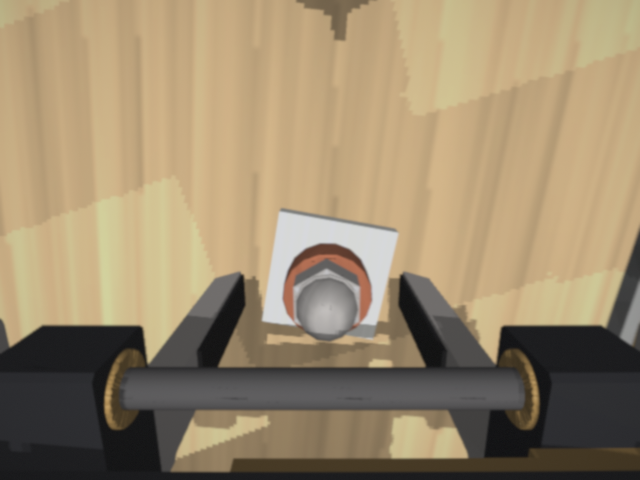

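Request:
{"name": "arm_command", "arguments": {
  "plan": [-0.1, 0.15, 0, 0, 0, 0, 0.4, 0, 0, 0, 0, 0, 0, 1, 0, 0, 0, 0, 0, 0, 1, 0, 0, 0, 0, 0, 0, 1, 0, 0, 0, 0, 0, 0, 1, 0, 0, -2, 0, 0, 0, 1, 0, 0, -4, 0, 0, 0, 1, 0, 0, -4, 0, 0, 0, 1]
}}

```text
time: 2.88
tool_pos: [0.4067, 0.2236, 0.1438]
ee_rot: [-3.14, 0.0, 1.661]
wrist_force: [0.2, -0.3, -1.0]
width: 0.0294
```

```bash
python3 - <<'E'
from h import *
s=wsnap('w3.png'); T,o=pose(); print(o['tool_pos'],o['ee_rot'],o['time'],o['width'],o['wrist_force'])
plan([(.6333,.2909,.15,88)],1)
E
```

```text
[0.40993811 0.22497538 0.1504637 ] [ 3.13205027e+00 -2.95078426e-03  1.66085511e+00] 2.925 0.029795029874381474 [1.667238   0.98050984 2.24533391]
0.91,4.57,0.01,0,0,1.4,1,
1.03,4.54,0.01,0,0,1.4,1,
1.14,4.52,0.01,0,0,1.4,1,
1.25,4.49,0.01,0,0,1.4,1,
1.36,4.45,0.01,0,0,1.4,1,
--
```

View pics/w3.png

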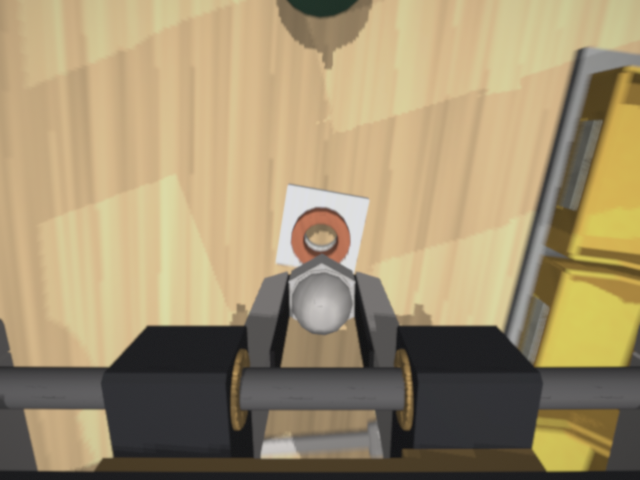

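Request:
{"name": "arm_command", "arguments": {
  "plan": [0.9, 4.6, 0, 0, 0, 1.4, 1, 1.0, 4.55, 0, 0, 0, 1.4, 1, 1.1, 4.5, 0, 0, 0, 1.4, 1, 1.25, 4.5, 0, 0, 0, 1.4, 1, 1.35, 4.45, 0, 0, 0, 1.4, 1, 0, 0, 0, 0, 0, 0, 1, 0, 0, 0, 0, 0, 0, 1]
}}

```text
time: 3.8
tool_pos: [0.6302, 0.2889, 0.1422]
ee_rot: [-3.139, 0.001, 1.539]
wrist_force: [-0.0, -0.1, -1.3]
width: 0.0294
```

```bash
python3 - <<'E'
from h import *
s=wsnap('w4.png'); T,o=pose(); print(o['tool_pos'],o['ee_rot'],o['time'],o['width'],o['wrist_force'])
snap('top','top1.png')
print(proj(s,(.6333,.2909,.009)))
# projected compartment rect at lip
yw=-.036
for x,y in((-.045,-.061),(-.045,.061),(.045,.061),(.045,-.061)):
    print(proj(s,(.6333+x*np.cos(yw)-y*np.sin(yw),.2909+x*np.sin(yw)+y*np.cos(yw),.009)))
E
```

```text
[0.63000406 0.28897923 0.14323825] [-3.14064494e+00  2.56698894e-04  1.53882328e+00] 3.85 0.029778712375554305 [-0.46141362 -0.26000103 -0.46562719]
(np.float64(324.68205427325614), np.float64(226.12982984112065))
(np.float64(270.4556194532905), np.float64(297.0210296981588))
(np.float64(265.7842675954082), np.float64(147.457014905567))
(np.float64(384.5132879734162), np.float64(147.92050446399955))
(np.float64(378.05917722332526), np.float64(297.446434479599))
```

View pics/w4.png

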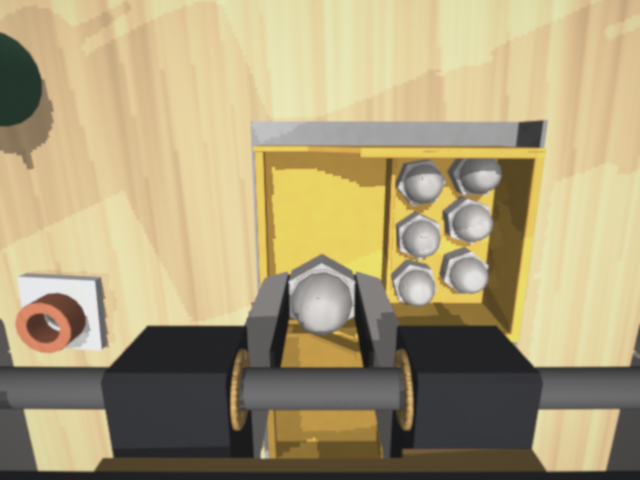

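View pics/top1.png

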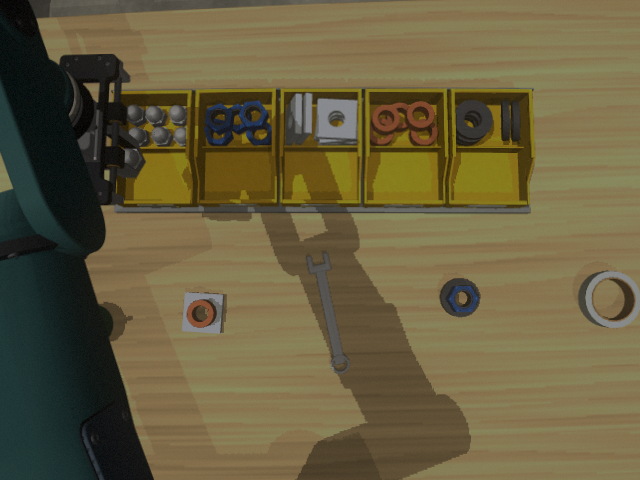

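Request:
{"name": "arm_command", "arguments": {
  "plan": [0, 0.2, 5, 0, 0, 0, 1, 0, 0, 4.5, 0, 0, 0, 1, 0, 0, 1.7, 0, 0, 0, 1, 0, 0, 0.6, 0, 0, 0, 1, 0, 0, 0.2, 0, 0, 0, 1, 0, 0, 0.1, 0, 0, 0, 1, 0, 0, 0, 0, 0, 0, 1]
}}

```text
time: 4.78
tool_pos: [0.6332, 0.2896, 0.0274]
ee_rot: [3.139, -0.001, 1.539]
wrist_force: [-4.3, -0.9, 6.2]
width: 0.0296
```

```bash
python3 - <<'E'
from h import *
s=wsnap('w5.png'); T,o=pose(); print(o['tool_pos'],o['ee_rot'],o['time'],o['width'],o['wrist_force'],o['wrist_torque'])
snap('top','top2.png');snap('scene','scene1.png')
T,o=pose(); print(o['tool_pos'],o['ee_rot'],o['time'],o['width'],o['wrist_force'])
E
```

```text
[0.63323748 0.28955671 0.02744747] [ 3.13868917e+00 -1.39212782e-03  1.53898786e+00] 4.825 0.029423144280436533 [-5.47697119 -1.76918763  5.37081796] [-0.42109131  1.06866489 -0.00797043]
[0.63324482 0.28959184 0.02745155] [ 3.13865948e+00 -1.41675794e-03  1.53902200e+00] 4.925 0.02967855354757707 [-5.42214498 -0.74625306  5.85108434]
```

View pics/w5.png

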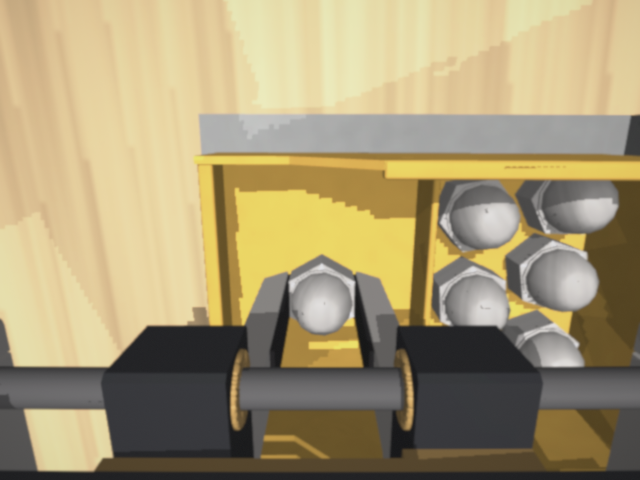

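View pics/scene1.png

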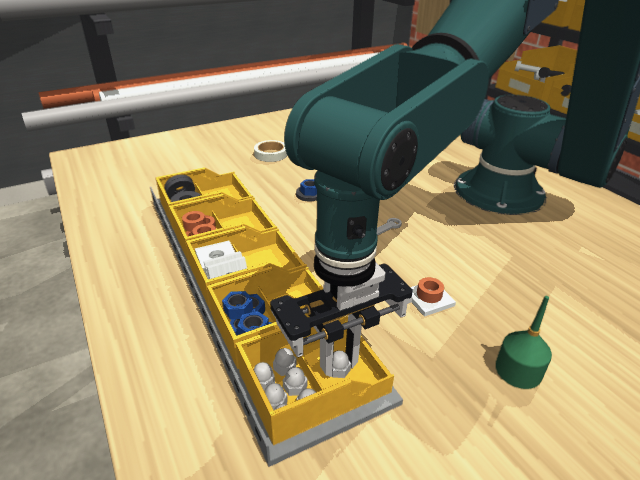

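Request:
{"name": "arm_command", "arguments": {
  "plan": [0, 0, -0.5, 0, 0, 0, 1, 0, 0, 0, 0, 0, 0, 0.8, 0, 0, 0, 0, 0, 0, 0.55, 0, 0, 0, 0, 0, 0, 0.55, 0, 0, 0, 0, 0, 0, 0.55]
}}

```text
time: 5.55
tool_pos: [0.6329, 0.2891, 0.0274]
ee_rot: [-3.142, -0.0, 1.539]
wrist_force: [-0.6, 0.6, -0.6]
width: 0.0422
```

```bash
python3 - <<'E'
from h import *
s=wsnap('w6.png'); T,o=pose(); print(o['tool_pos'],o['ee_rot'],o['time'],o['width'],o['wrist_force'],o['wrist_torque'])
E
```

```text
[0.63284022 0.28911854 0.02732897] [-3.14145626e+00 -2.64052738e-05  1.53858480e+00] 5.6 0.04217463764803891 [-0.34373672 -0.52663037 -0.14842846] [-0.08415496  0.06403014 -0.02124904]
```

View pics/w6.png

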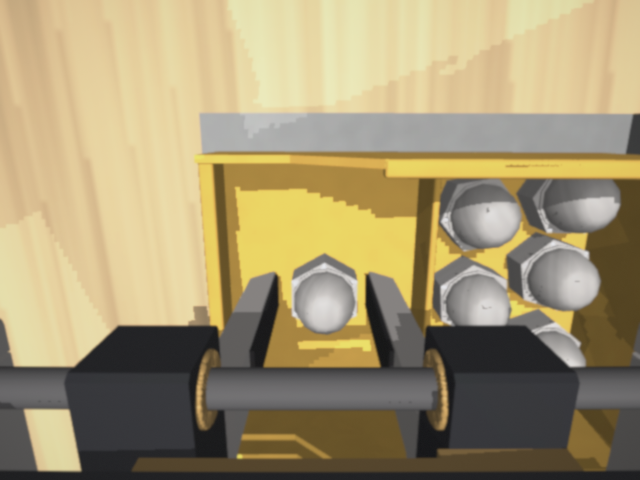

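```bash
python3 - <<'E'
from h import *
plan([(.6329,.2891,.15,88),(.42,.2229,.17,175)],.55)
E
```

```text
-0.00,0.00,-4.09,0,0,0.1,0.55,
-0.00,0.00,-4.09,0,0,0.1,0.55,
-0.00,0.00,-4.09,0,0,0.1,0.55,
--
-0.82,-2.34,-0.22,0,0,-9.7,0.55,
-0.41,-2.44,-0.22,0,0,-9.7,0.55,
0.00,-2.48,-0.22,0,0,-9.7,0.55,
0.42,-2.44,-0.22,0,0,-9.7,0.55,
0.82,-2.34,-0.22,0,0,-9.7,0.55,
1.20,-2.17,-0.22,0,0,-9.7,0.55,
1.55,-1.93,-0.22,0,0,-9.7,0.55,
1.85,-1.64,-0.22,0,0,-9.7,0.55,
2.10,-1.31,-0.22,0,0,-9.7,0.55,
--
```

Request:
{"name": "arm_command", "arguments": {
  "plan": [0, 0, -4.5, 0, 0, 0, 0.55, 0, 0, -6, 0, 0, 0, 0.55, 0, 0, -2, 0, 0, 0, 0.55, -0.8, -2.3, -0.2, 0, 0, -9.7, 0.55, -0.4, -2.45, -0.2, 0, 0, -9.7, 0.4, 0, -2.5, -0.2, 0, 0, -9.7, 0.2, 0.4, -2.45, -0.2, 0, 0, -9.7, 0.2, 0.8, -2.35, -0.2, 0, 0, -9.7, 0.2]
}}

```text
time: 6.6
tool_pos: [0.5135, 0.2512, 0.1613]
ee_rot: [-3.14, -0.001, 2.391]
wrist_force: [0.2, 0.1, 0.9]
width: 0.0749
```

Request:
{"name": "arm_command", "arguments": {
  "plan": [1.2, -2.15, -0.2, 0, 0, -9.7, 0.2, 1.55, -1.95, -0.2, 0, 0, -9.7, 0.2, 1.85, -1.65, -0.2, 0, 0, -9.7, 0.2, 2.1, -1.3, -0.2, 0, 0, -9.7, 0.2, 0, 0, 0, 0, 0, 0, 0.2, 0, 0, 0, 0, 0, 0, 0.2]
}}

```text
time: 7.35
tool_pos: [0.4209, 0.2216, 0.1701]
ee_rot: [3.142, 0.0, 3.06]
wrist_force: [-0.1, -0.2, 0.2]
width: 0.0748
```

```bash
python3 - <<'E'
from h import *
s=wsnap('w7.png'); T,o=pose(); print(o['tool_pos'],o['ee_rot'],o['time'],o['width'],o['wrist_force'])
print(proj(s,(.4063,.2229,.032)))
u,v=map(int,proj(s,(.4063,.2229,.032)))
i=cv2.imread('pics/w7.png')[v-50:v+50,u-60:u+60]; print(u,v)
cv2.imwrite('pics/c6.png',cv2.resize(i,None,fx=6,fy=6,interpolation=cv2.INTER_CUBIC))
snap('top','top3.png')
E
```

```text
[0.42099475 0.2216538  0.17002889] [-3.14149368e+00 -2.82574953e-04  3.06051585e+00] 7.4 0.0753203995753227 [-0.82138638  0.29024782  0.34979648]
(np.float64(322.6010019749892), np.float64(209.68676116728977))
322 209
```

View pics/c6.png

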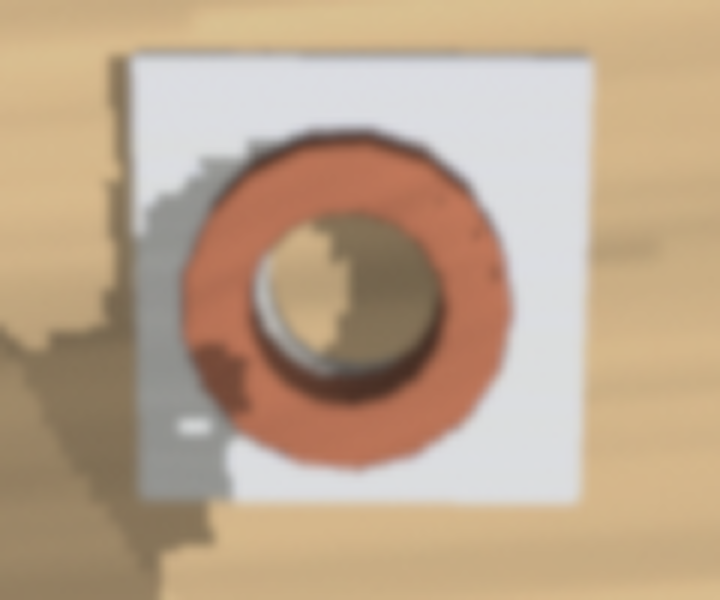

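View pics/top3.png

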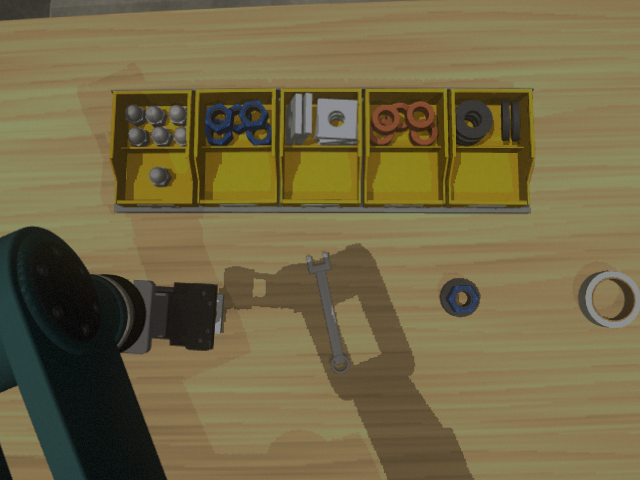

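```bash
python3 - <<'E'
from h import *
s=load('w7.png')
c=lambda x,y:(262-.42+x/6,159-.42+y/6)
print([onz(s,*c(*p),.032)[:2].round(4) for p in((347,303),(182,303),(512,303),(347,468))])
P=np.array([onz(s,*c(*p),.01)[:2] for p in((130,52),(592,58),(578,503),(138,497))]);print(P.mean(0),np.degrees(np.arctan2(*(P[1]-P[0])[::-1])),np.degrees(np.arctan2(*(P[2]-P[3])[::-1])),np.degrees(np.arctan2(*(P[2]-P[1])[::-1])),np.degrees(np.arctan2(*(P[3]-P[0])[::-1])))
plan([(.4063,.2229,.06,175.35)],.2)
E
```

```text
[array([0.4056, 0.2204]), array([0.4038, 0.1985]), array([0.4074, 0.2423]), array([0.4283, 0.2185])]
[0.40686816 0.22195248] 84.58867348202861 84.5239654330985 -5.085219588757148 -5.0335015748861975
0.49,0.00,3.67,0,0,0.0,0.2,
0.49,0.00,3.67,0,0,0.0,0.2,
0.49,0.00,3.67,0,0,0.0,0.2,
--
```

Request:
{"name": "arm_command", "arguments": {
  "plan": [1.5, -0.2, 5, 0, 0, 0, 0.2, 0, 0, 5, 0, 0, 0, 0.2, 0, 0, 3.5, 0, 0, 0, 0.2, 0, 0, 1.3, 0, 0, 0, 0.2, 0, 0, 0, 0, 0, 0, 0.2]
}}

```text
time: 8.07
tool_pos: [0.4055, 0.2207, 0.0221]
ee_rot: [-3.141, -0.001, 3.062]
wrist_force: [0.3, 0.2, 0.1]
width: 0.075
```

```bash
python3 - <<'E'
from h import *
s=wsnap('w8.png'); T,o=pose(); print(o['tool_pos'],o['ee_rot'],o['time'],o['width'],o['wrist_force'])
E
```

```text
[0.40637858 0.22109605 0.02330244] [3.14097602e+00 1.11590385e-03 3.06190437e+00] 8.125 0.07508005736426981 [0.20900992 0.27259286 0.48836647]
```

View pics/w8.png

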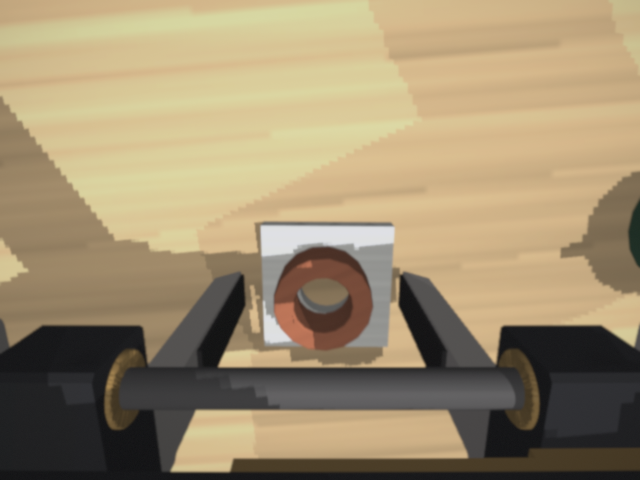

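Request:
{"name": "arm_command", "arguments": {
  "plan": [0, 0, 0, 0, 0, 0, 1, 0, 0, 0, 0, 0, 0, 1, 0, 0, 0, 0, 0, 0, 1, 0, 0, 0, 0, 0, 0, 1, 0, 0, -2, 0, 0, 0, 1, 0, 0, -5, 0, 0, 0, 1, 0, 0, -5.5, 0, 0, 0, 1, 0, 0, 0, 0, 0, 0, 1]
}}

```text
time: 9.12
tool_pos: [0.4082, 0.2219, 0.1525]
ee_rot: [3.137, 0.009, 3.062]
wrist_force: [0.7, 0.1, -1.9]
width: 0.0446
```

```bash
python3 - <<'E'
from h import *
s=wsnap('w9.png'); T,o=pose(); print(o['tool_pos'],o['ee_rot'],o['time'],o['width'],o['wrist_force'])
plan([(.619,-.114,.147,178)],1)
E
```

```text
[0.40638602 0.22112062 0.14923954] [3.13973743 0.00381209 3.06229864] 9.175 0.0447083312627597 [-0.52326263  0.13978781 -3.06362713]
-2.98,-3.97,0.03,0,0,-0.3,1,
-2.96,-3.98,0.03,0,0,-0.3,1,
-2.94,-4.00,0.03,0,0,-0.3,1,
-2.91,-4.01,0.03,0,0,-0.3,1,
-2.89,-4.03,0.03,0,0,-0.3,1,
-2.87,-4.05,0.03,0,0,-0.3,1,
-2.85,-4.06,0.03,0,0,-0.3,1,
-2.82,-4.08,0.03,0,0,-0.3,1,
--
```

View pics/w9.png

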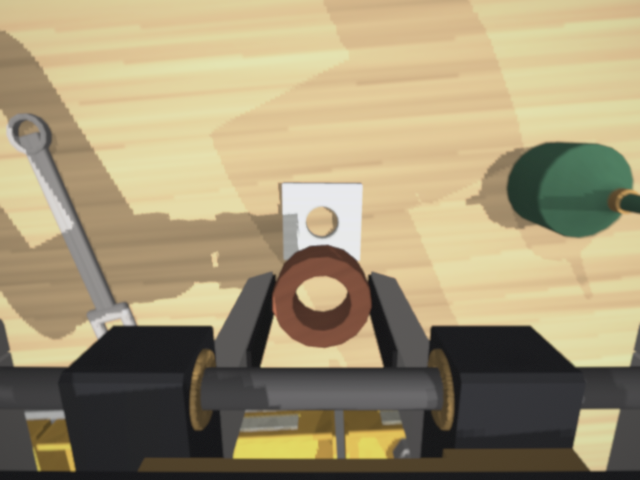

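Request:
{"name": "arm_command", "arguments": {
  "plan": [-3, -4, 0, 0, 0, -0.3, 1, -2.95, -4, 0, 0, 0, -0.3, 1, -2.95, -4, 0, 0, 0, -0.3, 1, -2.9, -4, 0, 0, 0, -0.3, 1, -2.9, -4, 0, 0, 0, -0.3, 1, -2.85, -4.05, 0, 0, 0, -0.3, 1, -2.85, -4.05, 0, 0, 0, -0.3, 1, -2.8, -4.1, 0, 0, 0, -0.3, 1]
}}

```text
time: 10.18
tool_pos: [0.6164, -0.1158, 0.1436]
ee_rot: [3.14, -0.006, 3.104]
wrist_force: [0.1, 0.4, -1.9]
width: 0.0445
```

Request:
{"name": "arm_command", "arguments": {
  "plan": [0, 0, 0, 0, 0, 0, 1, 0, 0, 0, 0, 0, 0, 1]
}}

```text
time: 10.42
tool_pos: [0.6159, -0.1142, 0.1445]
ee_rot: [3.14, -0.005, 3.104]
wrist_force: [-0.5, 0.6, -1.6]
width: 0.0441
```

```bash
python3 - <<'E'
from h import *
s=wsnap('w10.png'); T,o=pose(); print(o['tool_pos'],o['ee_rot'],o['time'],o['width'],o['wrist_force'])
yw=-.036
for x,y in((-.045,-.061),(-.045,.061),(.045,.061),(.045,-.061)):
    print(proj(s,(.619+x*np.cos(yw)-y*np.sin(yw),-.114+x*np.sin(yw)+y*np.cos(yw),.016)))
E
```

```text
[ 0.61603606 -0.11375099  0.1453556 ] [ 3.14009927 -0.00387026  3.10477569] 10.475 0.04418331271416943 [-0.18692004  1.12630502 -1.9358719 ]
(np.float64(242.4714290054379), np.float64(177.7637734871127))
(np.float64(402.77269317121403), np.float64(177.4463926354369))
(np.float64(397.35262955560245), np.float64(288.25808354487447))
(np.float64(248.14395096145591), np.float64(288.5747685835038))
```

View pics/w10.png

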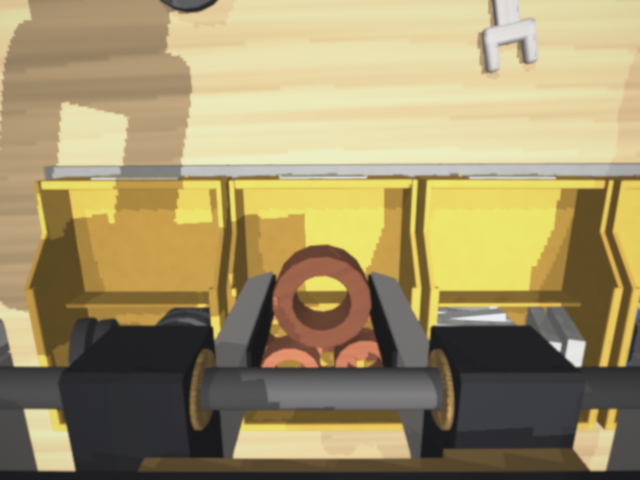

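```bash
python3 - <<'E'
from h import *
s=load('w10.png')
for v,z,n in((187,.044,'lip inner'),(181,.044,'lip outer'),(292,.042,'div front'),(304,.042,'div back')):
    print(n,onz(s,325,v,z))
for u,z in((233,.048),(413,.048)): print(onz(s,u,184,z))
E
```

```text
lip inner [ 0.57783189 -0.11098527  0.044     ]
lip outer [ 0.57368856 -0.11083741  0.044     ]
div front [ 0.65654561 -0.11377253  0.042     ]
div back [ 0.66623137 -0.11411764  0.042     ]
[ 0.57289264 -0.17369083  0.048     ]
[ 0.57755959 -0.05087341  0.048     ]
```

Request:
{"name": "arm_command", "arguments": {
  "plan": [-0.2, 0, 5, 0, 0, 0, 1, 0, 0, 4.2, 0, 0, 0, 1, 0, 0, 1.6, 0, 0, 0, 1, 0, 0, 0.5, 0, 0, 0, 1, 0, 0, 0.2, 0, 0, 0, 1, 0, 0, 0.1, 0, 0, 0, 1, 0, 0, 0, 0, 0, 0, 1]
}}

```text
time: 11.35
tool_pos: [0.6201, -0.1151, 0.0328]
ee_rot: [-3.141, 0.002, 3.104]
wrist_force: [0.1, -0.5, -2.0]
width: 0.0442
```

Request:
{"name": "arm_command", "arguments": {
  "plan": [0, 0, 0.2, 0, 0, 0, 1, 0, 0, 0.2, 0, 0, 0, 1, 0, 0, 0, 0, 0, 0, 1]
}}

```text
time: 11.72
tool_pos: [0.6198, -0.1151, 0.0291]
ee_rot: [-3.141, 0.001, 3.104]
wrist_force: [-1.9, 0.4, 5.3]
width: 0.0445
```

Request:
{"name": "arm_command", "arguments": {
  "plan": [0, 0, -0.1, 0, 0, 0, 1, 0, 0, 0, 0, 0, 0, 0.7, 0, 0, 0, 0, 0, 0, 0.3, 0, 0, 0, 0, 0, 0, 0.3, 0, 0, -3, 0, 0, 0, 0.3, 0, 0, -5, 0, 0, 0, 0.3, 0, 0, -5, 0, 0, 0, 0.3, 0, 0, 0, 0, 0, 0, 0.3]
}}

```text
time: 12.72
tool_pos: [0.6222, -0.1156, 0.1644]
ee_rot: [-3.139, 0.011, 3.104]
wrist_force: [-0.0, -0.4, -1.3]
width: 0.0658
```

```bash
python3 - <<'E'
from h import *
s=wsnap('w11.png'); T,o=pose(); print(o['tool_pos'],o['ee_rot'],o['time'],o['width'],o['wrist_force'])
plan([(.4068,.222,.16,175)],.15)
E
```

```text
[ 0.62064453 -0.11519668  0.16089724] [-3.14053752  0.00501001  3.10429059] 12.775 0.06562015145361924 [-0.07301699 -0.33507094 -1.52137053]
2.83,4.11,0.01,0,0,0.4,0.15,
2.85,4.09,0.01,0,0,0.4,0.15,
2.88,4.08,0.01,0,0,0.4,0.15,
2.90,4.06,0.01,0,0,0.4,0.15,
2.93,4.04,0.01,0,0,0.4,0.15,
2.96,4.02,0.01,0,0,0.4,0.15,
2.98,4.00,0.01,0,0,0.4,0.15,
3.01,3.98,0.01,0,0,0.4,0.15,
--
```

View pics/w11.png

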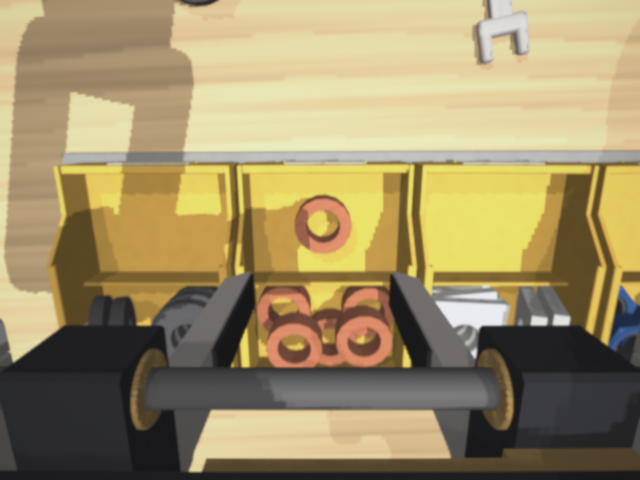

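Request:
{"name": "arm_command", "arguments": {
  "plan": [2.8, 4.1, 0, 0, 0, 0.4, 0.1, 2.85, 4.1, 0, 0, 0, 0.4, 0.1, 2.9, 4.1, 0, 0, 0, 0.4, 0.1, 2.9, 4.05, 0, 0, 0, 0.4, 0.1, 2.95, 4.05, 0, 0, 0, 0.4, 0.1, 2.95, 4, 0, 0, 0, 0.4, 0.1, 3, 4, 0, 0, 0, 0.4, 0.1, 3, 4, 0, 0, 0, 0.4, 0.1]
}}

```text
time: 13.78
tool_pos: [0.4041, 0.2237, 0.1559]
ee_rot: [-3.14, -0.004, 3.048]
wrist_force: [0.7, 0.1, -1.3]
width: 0.0846
```

Request:
{"name": "arm_command", "arguments": {
  "plan": [0, 0, 0, 0, 0, 0, 0.1, 0, 0, 0, 0, 0, 0, 0.1]
}}

```text
time: 14.02
tool_pos: [0.4057, 0.2224, 0.1568]
ee_rot: [-3.14, -0.002, 3.049]
wrist_force: [-0.4, 0.5, -0.1]
width: 0.0844
```

```bash
python3 - <<'E'
from h import *
s=wsnap('w12.png'); T,o=pose(); print(o['tool_pos'],o['ee_rot'],o['time'],o['width'],o['wrist_force'])
u,v=map(int,proj(s,(.4068,.222,.01)))
i=cv2.imread('pics/w12.png')[v-50:v+50,u-60:u+60]; print(u,v)
cv2.imwrite('pics/c7.png',cv2.resize(i,None,fx=6,fy=6,interpolation=cv2.INTER_CUBIC))
E
```

```text
[0.40615589 0.22207896 0.15715383] [-3.14009105e+00 -1.78300905e-03  3.04766219e+00] 14.075 0.08445363034825233 [ 0.36730432 -0.513488    0.69791107]
322 226
```

View pics/c7.png

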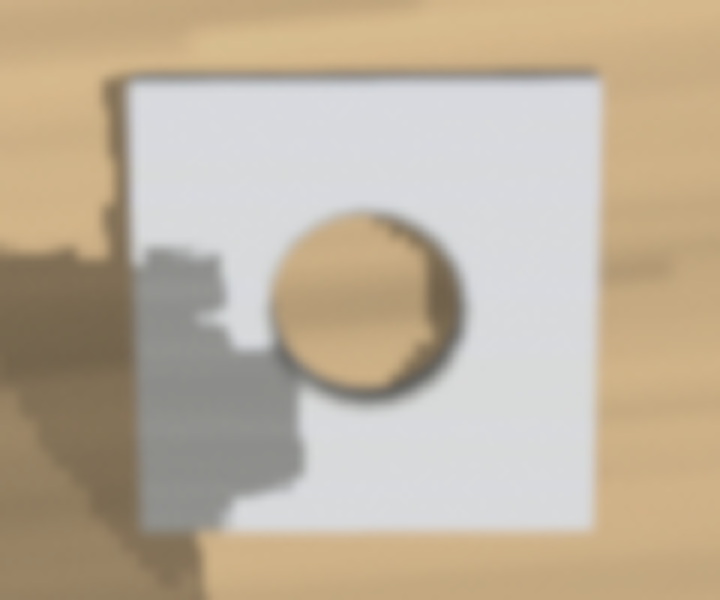

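```bash
python3 - <<'E'
from h import *
s=load('w12.png')
c=lambda x,y:(262-.42+x/6,176-.42+y/6)
P=np.array([onz(s,*c(*p),.01)[:2] for p in((127,77),(600,75),(594,530),(140,528))]);print(P.mean(0),[np.degrees(np.arctan2(*d[::-1])) for d in(P[1]-P[0],P[2]-P[3],P[2]-P[1],P[3]-P[0])])
E
```

```text
[0.40686942 0.22199289] [np.float64(84.94499258155994), np.float64(84.46929910541024), np.float64(-4.612575700139694), np.float64(-5.075919228979743)]
```

Request:
{"name": "arm_command", "arguments": {
  "plan": [-0.1, 0, 5, 0, 0, -0.4, 0.1, 0, 0, 5, 0, 0, 0, 0.1, 0, 0, 3, 0, 0, 0, 0.1, 0, 0, 1.2, 0, 0, 0, 0.1, 0, 0, 0, 0, 0, 0, 0.1, 0, 0, 0, 0, 0, 0, 0.1]
}}

```text
time: 14.82
tool_pos: [0.4088, 0.2231, 0.018]
ee_rot: [3.14, 0.003, 3.055]
wrist_force: [0.3, -0.3, 0.4]
width: 0.0845
```

```bash
python3 - <<'E'
from h import *
s=wsnap('w13.png'); T,o=pose(); print(o['tool_pos'],o['ee_rot'],o['time'],o['width'],o['wrist_force'])
E
```

```text
[0.4087783  0.22320919 0.01819244] [3.14000497e+00 3.05422741e-03 3.05489859e+00] 14.875 0.08501174041208134 [-0.56332069 -0.49053084  0.65714777]
```

View pics/w13.png

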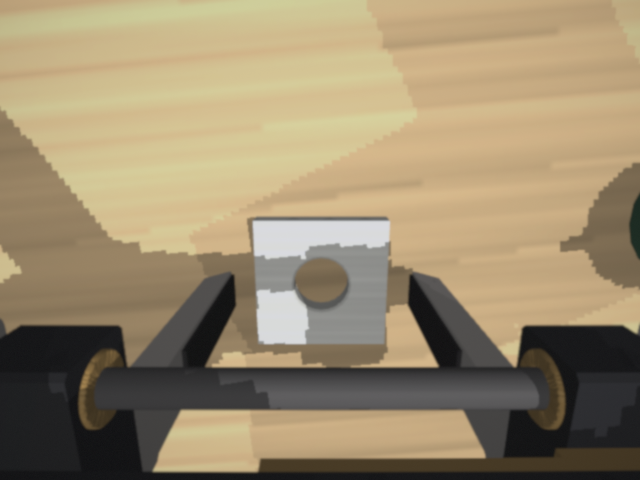

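Request:
{"name": "arm_command", "arguments": {
  "plan": [0.2, 0, 0.5, 0, 0, 0, 0.1, 0, 0, 0.3, 0, 0, 0, 0.1, 0, 0, 0, 0, 0, 0, 0.1]
}}

```text
time: 15.25
tool_pos: [0.4051, 0.2231, 0.0084]
ee_rot: [3.142, -0.0, 3.056]
wrist_force: [0.3, 0.0, 0.4]
width: 0.0847
```

Request:
{"name": "arm_command", "arguments": {
  "plan": [-0.1, 0, -0.1, 0, 0, 0, 0.1, 0, 0, 0, 0, 0, 0, 0.5, 0, 0, 0, 0, 0, 0, 1, 0, 0, 0, 0, 0, 0, 1, 0, 0, 0, 0, 0, 0, 1]
}}

```text
time: 15.88
tool_pos: [0.4063, 0.223, 0.0095]
ee_rot: [3.141, 0.0, 3.055]
wrist_force: [-0.2, -0.7, 0.2]
width: 0.0638
```

Request:
{"name": "arm_command", "arguments": {
  "plan": [0, 0, -2, 0, 0, 0, 1, 0, 0, -5, 0, 0, 0, 1, 0, 0, -5.5, 0, 0, 0, 1, 0, 0, 0, 0, 0, 0, 1]
}}

```text
time: 16.38
tool_pos: [0.4092, 0.2241, 0.1394]
ee_rot: [3.137, 0.009, 3.055]
wrist_force: [0.0, 0.9, -2.5]
width: 0.0636
```

```bash
python3 - <<'E'
from h import *
s=wsnap('w14.png'); T,o=pose(); print(o['tool_pos'],o['ee_rot'],o['time'],o['width'],o['wrist_force'])
plan([(.6225,.018,.135,178)],1)
E
```

```text
[0.40729747 0.22334178 0.13614266] [3.13972565 0.00361714 3.05533235] 16.425 0.06373146572734167 [ 0.51887393 -0.05388322 -3.15120496]
-3.87,-3.10,0.02,0,0,-0.5,1,
-3.84,-3.13,0.02,0,0,-0.5,1,
-3.81,-3.17,0.02,0,0,-0.5,1,
-3.79,-3.20,0.02,0,0,-0.5,1,
-3.76,-3.23,0.02,0,0,-0.5,1,
-3.73,-3.26,0.02,0,0,-0.5,1,
--
```

View pics/w14.png

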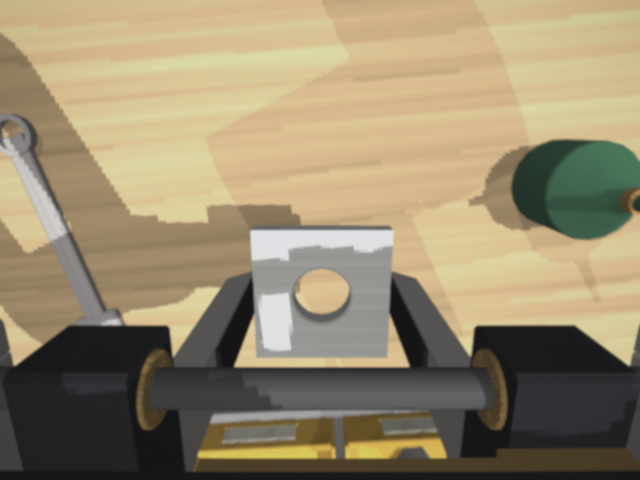

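Request:
{"name": "arm_command", "arguments": {
  "plan": [-3.85, -3.1, 0, 0, 0, -0.5, 1, -3.85, -3.15, 0, 0, 0, -0.5, 1, -3.8, -3.15, 0, 0, 0, -0.5, 1, -3.8, -3.2, 0, 0, 0, -0.5, 1, -3.75, -3.25, 0, 0, 0, -0.5, 1, -3.75, -3.25, 0, 0, 0, -0.5, 1, 0, 0, 0, 0, 0, 0, 1, 0, 0, 0, 0, 0, 0, 1]
}}

```text
time: 17.42
tool_pos: [0.6198, 0.0179, 0.1314]
ee_rot: [3.141, -0.006, 3.107]
wrist_force: [0.3, -0.6, -1.7]
width: 0.0636
```

```bash
python3 - <<'E'
from h import *
s=wsnap('w15.png'); T,o=pose(); print(o['tool_pos'],o['ee_rot'],o['time'],o['width'],o['wrist_force'])
E
```

```text
[0.61990228 0.0184195  0.13225168] [ 3.14090422 -0.00434559  3.10825114] 17.475 0.06347308589486954 [-0.20753792  0.33028215 -2.35033131]
```

View pics/w15.png

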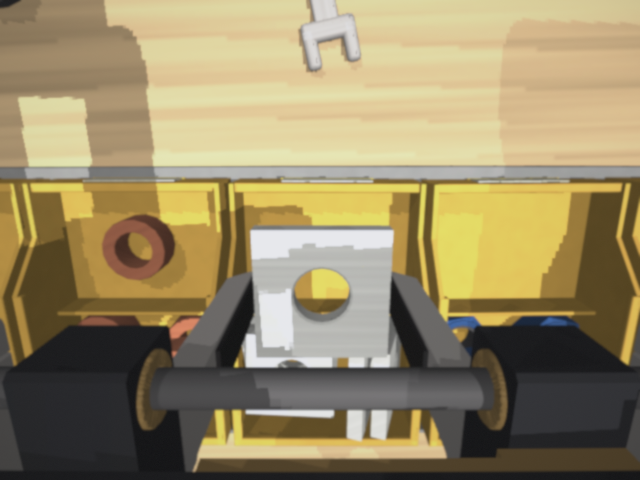

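```bash
python3 - <<'E'
from h import *
s=load('w15.png')
for u,v,z in((238,188,.044),(426,188,.044),(330,182,.044),(330,191,.044)): print(onz(s,u,v,z))
for u,v in((140,298),(140,310),(520,298),(520,311)): print('div',onz(s,u,v,.042))
E
```

```text
[ 0.57879347 -0.03665637  0.044     ]
[0.58306401 0.08762178 0.044     ]
[0.5769526  0.02426594 0.044     ]
[0.58288891 0.02409301 0.044     ]
div [ 0.65523527 -0.11431062  0.042     ]
div [ 0.66451999 -0.11571123  0.042     ]
div [0.66462562 0.15817342 0.042     ]
div [0.67477862 0.15910669 0.042     ]
```

Request:
{"name": "arm_command", "arguments": {
  "plan": [-0.2, 0.5, 3, 0, 0, 0, 1, 0, 0, 4, 0, 0, 0, 1, 0, 0, 2, 0, 0, 0, 1, 0, 0, 0.8, 0, 0, 0, 1, 0, 0, 0, 0, 0, 0, 1, 0, 0, 0, 0, 0, 0, 1]
}}

```text
time: 18.23
tool_pos: [0.625, 0.0226, 0.0384]
ee_rot: [3.142, 0.003, 3.108]
wrist_force: [0.6, -0.3, -1.4]
width: 0.0636
```

Request:
{"name": "arm_command", "arguments": {
  "plan": [0.2, 0, 0.5, 0, 0, 0, 1, 0, 0, 0.3, 0, 0, 0, 1, 0, 0, 0.2, 0, 0, 0, 1, 0, 0, 0, 0, 0, 0, 1, 0, 0, 0, 0, 0, 0, 1]
}}

```text
time: 18.85
tool_pos: [0.6218, 0.0226, 0.0265]
ee_rot: [3.142, 0.0, 3.108]
wrist_force: [-0.6, -0.2, -1.8]
width: 0.0635
```

Request:
{"name": "arm_command", "arguments": {
  "plan": [0, 0, 0.2, 0, 0, 0, 1, 0, 0, 0, 0, 0, 0, 1]
}}

```text
time: 19.1
tool_pos: [0.6221, 0.0226, 0.0255]
ee_rot: [3.142, 0.001, 3.108]
wrist_force: [-2.3, -0.2, 3.5]
width: 0.0637
```

Request:
{"name": "arm_command", "arguments": {
  "plan": [0, 0, -0.1, 0, 0, 0, 1, 0, 0, 0, 0, 0, 0, 0.5, 0, 0, 0, 0, 0, 0, 0.2, 0, 0, 0, 0, 0, 0, 0.2, 0, 0, -3, 0, 0, 0, 0.2, 0, 0, -5, 0, 0, 0, 0.2, 0, 0, -5, 0, 0, 0, 0.2, 0, 0, 0, 0, 0, 0, 0.2]
}}

```text
time: 20.1
tool_pos: [0.6248, 0.0225, 0.1621]
ee_rot: [-3.141, 0.012, 3.108]
wrist_force: [0.8, 0.4, -0.0]
width: 0.0754
```

```bash
python3 - <<'E'
from h import *
s=wsnap('w16.png'); T,o=pose(); print(o['tool_pos'],o['ee_rot'],o['time'],o['width'],o['wrist_force'])
plan([(.417,-.202,.17,90)],.2)
E
```

```text
[0.62318632 0.02257596 0.15850653] [-3.14153095  0.00596243  3.10769116] 20.15 0.07530715680166707 [0.5173012  0.16132259 0.63418236]
2.21,-2.57,-0.13,0,0,9.8,0.2,
1.74,-2.91,-0.13,0,0,9.8,0.2,
1.22,-3.16,-0.13,0,0,9.8,0.2,
0.66,-3.32,-0.13,0,0,9.8,0.2,
0.09,-3.39,-0.13,0,0,9.8,0.2,
-0.49,-3.35,-0.13,0,0,9.8,0.2,
-1.05,-3.22,-0.13,0,0,9.8,0.2,
-1.58,-2.99,-0.13,0,0,9.8,0.2,
-2.07,-2.68,-0.13,0,0,9.8,0.2,
--
```

View pics/w16.png

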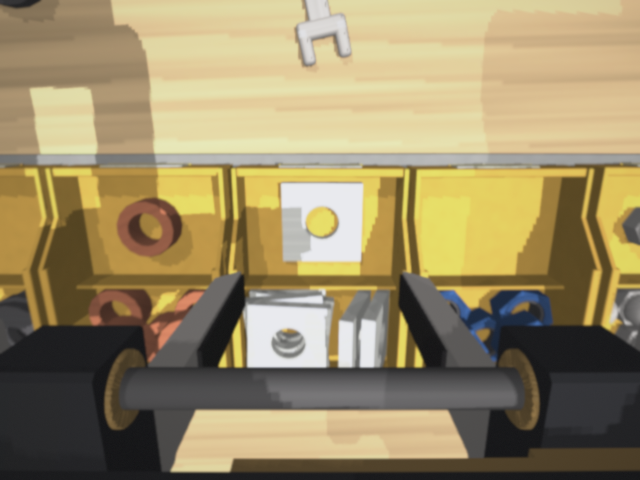

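```bash
python3 - <<'E'
from h import *
plan([(.417,-.202,.17,150)],.2,start=(.622,.0226,.1575,178.1))
E
```

```text
3.29,-3.85,-0.21,0,0,4.7,0.2,
2.96,-4.11,-0.21,0,0,4.7,0.2,
2.62,-4.34,-0.21,0,0,4.7,0.2,
2.26,-4.54,-0.21,0,0,4.7,0.2,
1.88,-4.71,-0.21,0,0,4.7,0.2,
1.49,-4.84,-0.21,0,0,4.7,0.2,
--
```

Request:
{"name": "arm_command", "arguments": {
  "plan": [3.3, -3.85, -0.2, 0, 0, 4.7, 0.2, 2.95, -4.1, -0.2, 0, 0, 4.7, 0.2, 2.6, -4.35, -0.2, 0, 0, 4.7, 0.2, 2.25, -4.55, -0.2, 0, 0, 4.7, 0.2, 1.9, -4.7, -0.2, 0, 0, 4.7, 0.2, 1.5, -4.85, -0.2, 0, 0, 4.7, 0.2, 0, 0, 0, 0, 0, 0, 0.2, 0, 0, 0, 0, 0, 0, 0.2]
}}

```text
time: 21.15
tool_pos: [0.4161, -0.201, 0.166]
ee_rot: [3.141, -0.002, 2.616]
wrist_force: [0.6, 0.0, -0.1]
width: 0.0752
```

```bash
python3 - <<'E'
from h import *
s=wsnap('w17.png'); T,o=pose(); print(o['tool_pos'],o['ee_rot'],o['time'],o['width'],o['wrist_force'])
u,v=map(int,proj(s,(.417,-.202,.032)))
i=cv2.imread('pics/w17.png')[v-50:v+50,u-60:u+60]; print(u,v)
cv2.imwrite('pics/c8.png',cv2.resize(i,None,fx=6,fy=6,interpolation=cv2.INTER_CUBIC))
E
```

```text
[ 0.41646235 -0.20071075  0.16629168] [ 3.14076049e+00 -1.98933638e-03  2.61679013e+00] 21.2 0.07529625054941748 [-0.18612193 -0.45450699 -0.12670362]
321 230
```

View pics/c8.png

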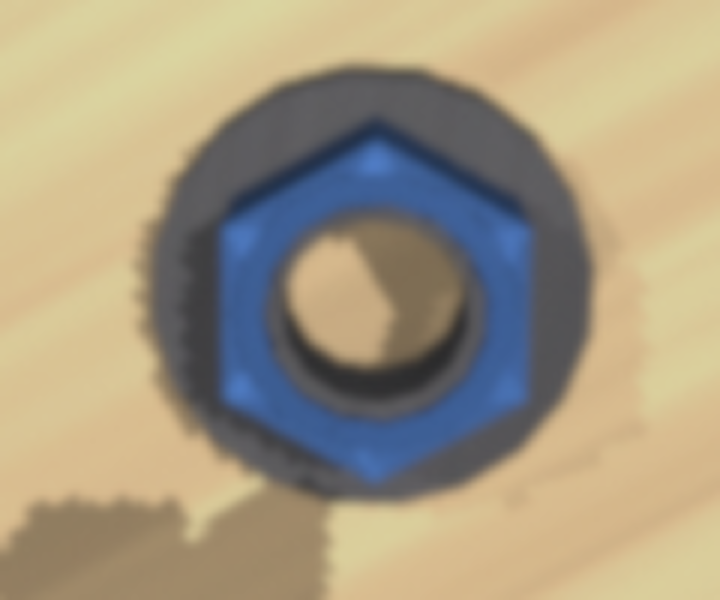

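```bash
python3 - <<'E'
from h import *
s=load('w17.png')
c=lambda x,y:(261-.42+x/6,180-.42+y/6)
print(onz(s,*c(375,310),.032),onz(s,*c(375,284),.01))
P=s['T']; 
for p in (onz(s,*c(375,310),.032),onz(s,*c(375,284),.01)): print(np.linalg.inv(P)@np.append(p,1))
E
```

```text
[ 0.41843659 -0.20116909  0.032     ] [ 0.41977554 -0.20182637  0.01      ]
[-2.46171223e-03  8.83138672e-04  1.34038959e-01  1.00000000e+00]
[-4.00214822e-03  9.64376049e-04  1.56035442e-01  1.00000000e+00]
```

Request:
{"name": "arm_command", "arguments": {
  "plan": [-0.2, 0.1, 5, 0, 0, 0, 0.2, 0, 0, 5, 0, 0, 0, 0.2, 0, 0, 3, 0, 0, 0, 0.2, 0, 0, 1.2, 0, 0, 0, 0.2, 0, 0, 0, 0, 0, 0, 0.2, 0, 0, 0, 0, 0, 0, 0.2]
}}

```text
time: 21.95
tool_pos: [0.42, -0.2022, 0.027]
ee_rot: [-3.142, 0.003, 2.616]
wrist_force: [-0.1, 0.7, 0.5]
width: 0.0752
```

```bash
python3 - <<'E'
from h import *
s=wsnap('w18.png'); T,o=pose(); print(o['tool_pos'],o['ee_rot'],o['time'],o['width'],o['wrist_force'])
E
```

```text
[ 0.41995134 -0.20237321  0.02719687] [-3.14155426  0.00343155  2.61599086] 22.0 0.07538160966122723 [-0.40661927 -0.00701016  1.21902949]
```

View pics/w18.png

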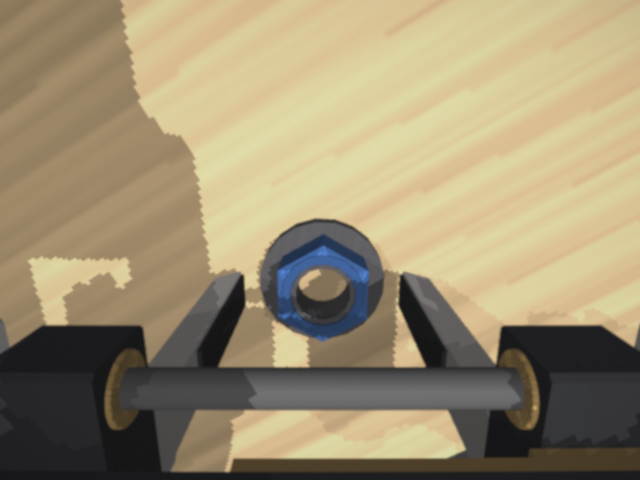

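Request:
{"name": "arm_command", "arguments": {
  "plan": [0.1, 0, 0.4, 0, 0, 0, 0.2, 0, 0, 0, 0, 0, 0, 0.4, 0, 0, 0, 0, 0, 0, 1, 0, 0, 0, 0, 0, 0, 1, 0, 0, 0, 0, 0, 0, 1]
}}

```text
time: 22.62
tool_pos: [0.4178, -0.2012, 0.0215]
ee_rot: [3.141, 0.0, 2.615]
wrist_force: [0.6, 0.3, 0.2]
width: 0.0408
```

Request:
{"name": "arm_command", "arguments": {
  "plan": [0, 0, -2, 0, 0, 0, 1, 0, 0, -5, 0, 0, 0, 1, 0, 0, -5.5, 0, 0, 0, 1, 0, 0, 0, 0, 0, 0, 1, 0, 0, 0, 0, 0, 0, 1]
}}

```text
time: 23.25
tool_pos: [0.417, -0.2009, 0.1452]
ee_rot: [3.141, -0.002, 2.616]
wrist_force: [-0.5, 0.4, -1.8]
width: 0.0404
```

```bash
python3 - <<'E'
from h import *
s=wsnap('w19.png'); T,o=pose(); print(o['tool_pos'],o['ee_rot'],o['time'],o['width'],o['wrist_force'])
plan([(.626,.158,.146,178)],1)
E
```

```text
[ 0.41652428 -0.2005767   0.14425836] [ 3.1413752  -0.00409473  2.61549114] 23.3 0.04085374442752002 [-0.36324738 -0.00973779 -1.6251575 ]
-0.01,5.19,-0.02,0,0,-3.5,1,
-0.33,5.18,-0.02,0,0,-3.5,1,
-0.65,5.15,-0.02,0,0,-3.5,1,
-0.96,5.10,-0.02,0,0,-3.5,1,
-1.28,5.03,-0.02,0,0,-3.5,1,
-1.58,4.94,-0.02,0,0,-3.5,1,
-1.88,4.84,-0.02,0,0,-3.5,1,
-2.18,4.71,-0.02,0,0,-3.5,1,
--
```

View pics/w19.png

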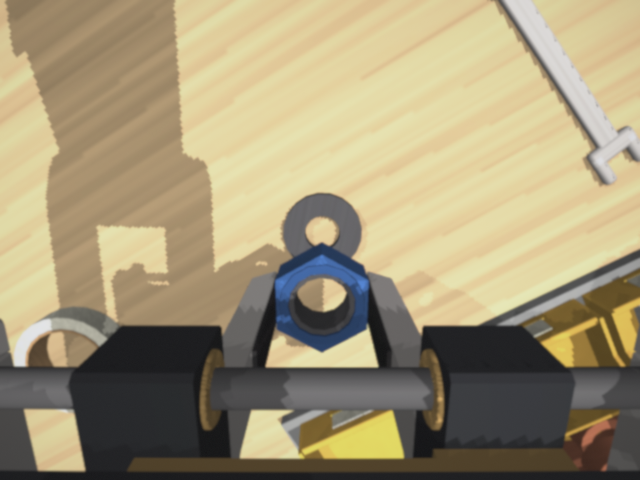

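Request:
{"name": "arm_command", "arguments": {
  "plan": [0, 5.2, 0, 0, 0, -3.5, 1, -0.35, 5.2, 0, 0, 0, -3.5, 1, -0.65, 5.15, 0, 0, 0, -3.5, 1, -0.95, 5.1, 0, 0, 0, -3.5, 1, -1.3, 5.05, 0, 0, 0, -3.5, 1, -1.6, 4.95, 0, 0, 0, -3.5, 1, -1.9, 4.85, 0, 0, 0, -3.5, 1, -2.2, 4.7, 0, 0, 0, -3.5, 1]
}}

```text
time: 24.3
tool_pos: [0.6278, 0.1587, 0.1429]
ee_rot: [-3.14, -0.006, 3.106]
wrist_force: [0.5, -0.4, -2.0]
width: 0.041
```

Request:
{"name": "arm_command", "arguments": {
  "plan": [0, 0, 0, 0, 0, 0, 1, 0, 0, 0, 0, 0, 0, 1]
}}

```text
time: 24.55
tool_pos: [0.6272, 0.157, 0.1436]
ee_rot: [-3.14, -0.005, 3.104]
wrist_force: [-0.6, 0.2, -2.5]
width: 0.0405
```

```bash
python3 - <<'E'
from h import *
s=wsnap('w20.png'); T,o=pose(); print(o['tool_pos'],o['ee_rot'],o['time'],o['width'],o['wrist_force'])
E
```

```text
[0.62736686 0.15643608 0.14450401] [-3.14040026 -0.00362052  3.10334039] 24.6 0.04063530379399407 [-0.33730455  0.36020829 -1.5725636 ]
```

View pics/w20.png

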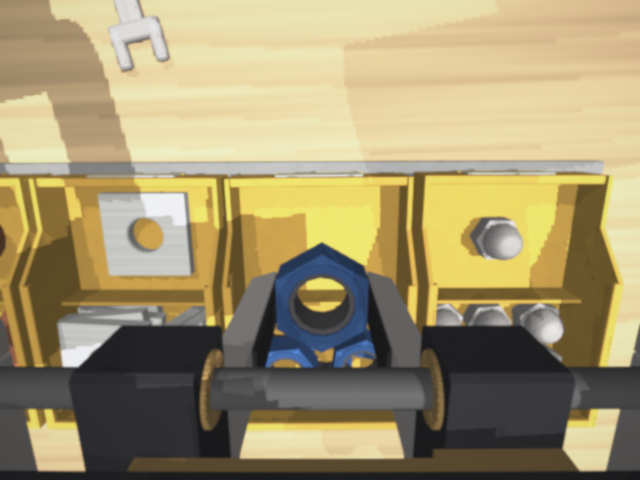

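Request:
{"name": "arm_command", "arguments": {
  "plan": [0, 0.1, 4.5, 0, 0, 0, 1, 0, 0, 4.5, 0, 0, 0, 1, 0, 0, 1.6, 0, 0, 0, 1, 0, 0, 0.4, 0, 0, 0, 1, 0, 0, 0.2, 0, 0, 0, 1, 0, 0, 0, 0, 0, 0, 1, 0, 0, 0, 0, 0, 0, 1]
}}

```text
time: 25.48
tool_pos: [0.6295, 0.1586, 0.0361]
ee_rot: [3.141, 0.003, 3.104]
wrist_force: [0.0, 0.3, -1.3]
width: 0.0407
```

Request:
{"name": "arm_command", "arguments": {
  "plan": [0, 0, 0.4, 0, 0, 0, 1, 0, 0, 0.2, 0, 0, 0, 1, 0, 0, 0, 0, 0, 0, 1]
}}

```text
time: 25.85
tool_pos: [0.6282, 0.1584, 0.0279]
ee_rot: [-3.141, -0.001, 3.104]
wrist_force: [0.4, -0.1, -2.2]
width: 0.0412
```

Request:
{"name": "arm_command", "arguments": {
  "plan": [0, 0, 0.15, 0, 0, 0, 1, 0, 0, 0, 0, 0, 0, 1]
}}

```text
time: 26.1
tool_pos: [0.6287, 0.1585, 0.0276]
ee_rot: [3.141, 0.0, 3.104]
wrist_force: [-1.0, -0.8, 1.7]
width: 0.0405
```

Contact. Releasing and retreating.

Request:
{"name": "arm_command", "arguments": {
  "plan": [0, 0, 0, 0, 0, 0, 0.8, 0, 0, 0, 0, 0, 0, 0.3, 0, 0, 0, 0, 0, 0, 0.3, 0, 0, 0, 0, 0, 0, 0.3, 0, 0, -3, 0, 0, 0, 0.3, 0, 0, -5, 0, 0, 0, 0.3, 0, 0, -5, 0, 0, 0, 0.3, 0, 0, 0, 0, 0, 0, 0.3]
}}

```text
time: 27.1
tool_pos: [0.6316, 0.1589, 0.1637]
ee_rot: [3.139, 0.012, 3.104]
wrist_force: [0.6, 0.4, 0.1]
width: 0.0659
```

```bash
python3 - <<'E'
from h import *
s=wsnap('w21.png'); T,o=pose(); print(o['tool_pos'],o['ee_rot'],o['time'],o['width'],o['wrist_force'])
plan([(.4195,-.202,.16,175)],.1)
E
```

```text
[0.63002084 0.15863856 0.16007115] [3.14036046 0.00590685 3.10422286] 27.15 0.06579218066678721 [-0.10784311 -0.67990784 -0.35486407]
2.46,-4.60,0.00,0,0,0.4,0.1,
2.43,-4.62,0.00,0,0,0.4,0.1,
2.40,-4.63,0.00,0,0,0.4,0.1,
2.37,-4.65,0.00,0,0,0.4,0.1,
2.35,-4.66,0.00,0,0,0.4,0.1,
2.32,-4.68,0.00,0,0,0.4,0.1,
2.29,-4.69,0.00,0,0,0.4,0.1,
2.26,-4.71,0.00,0,0,0.4,0.1,
--
```

View pics/w21.png

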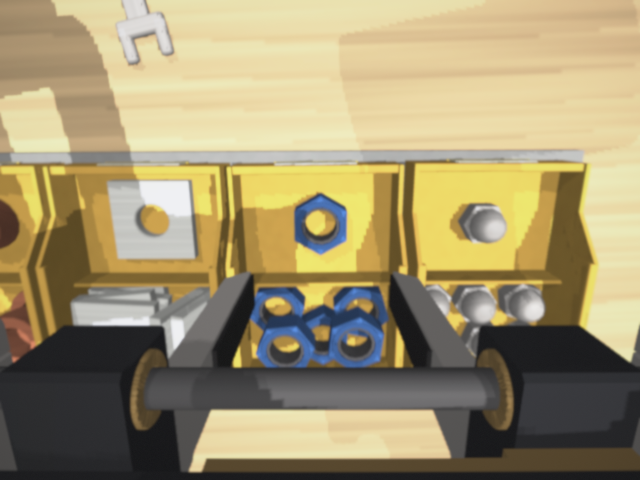

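Request:
{"name": "arm_command", "arguments": {
  "plan": [2.45, -4.6, 0, 0, 0, 0, 0.1, 2.4, -4.65, 0, 0, 0, 0, 0.1, 2.4, -4.65, 0, 0, 0, 0, 0.1, 2.4, -4.6, 0, 0, 0, 0, 0.1, 2.4, -4.65, 0, 0, 0, 0, 0.1, 2.4, -4.65, 0, 0, 0, 0, 0.1, 2.4, -4.65, 0, 0, 0, 0, 0.1, 2.4, -4.65, 0, 0, 0, 0, 0.1]
}}

```text
time: 28.15
tool_pos: [0.4203, -0.2058, 0.1546]
ee_rot: [3.14, -0.003, 3.104]
wrist_force: [-0.0, 0.3, 0.6]
width: 0.0844
```

Request:
{"name": "arm_command", "arguments": {
  "plan": [0, 0, 0, 0, 0, 0, 0.1, 0, 0, 0, 0, 0, 0, 0.1]
}}

```text
time: 28.4
tool_pos: [0.4218, -0.2045, 0.1554]
ee_rot: [3.139, -0.002, 3.104]
wrist_force: [-0.7, -0.1, 0.2]
width: 0.0847
```

```bash
python3 - <<'E'
from h import *
s=wsnap('w22.png'); T,o=pose(); print(o['tool_pos'],o['ee_rot'],o['time'],o['width'],o['wrist_force'])
u,v=map(int,proj(s,(.4195,-.202,.01)))
i=cv2.imread('pics/w22.png')[v-50:v+50,u-60:u+60]; print(u,v)
cv2.imwrite('pics/c9.png',cv2.resize(i,None,fx=6,fy=6,interpolation=cv2.INTER_CUBIC))
E
```

```text
[ 0.4222223  -0.20409319  0.15571805] [ 3.13981938e+00 -1.65858285e-03  3.10506399e+00] 28.45 0.08442718367407001 [0.47750898 0.03033886 0.35198473]
325 223
```

View pics/c9.png

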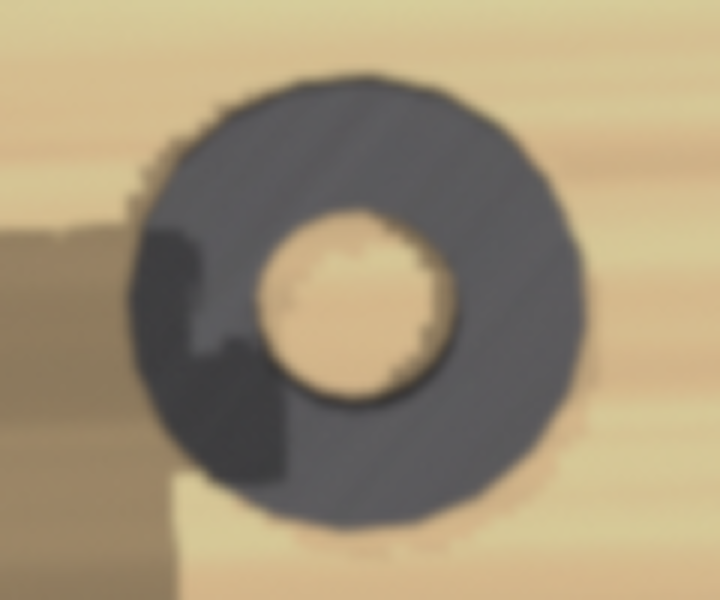

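Request:
{"name": "arm_command", "arguments": {
  "plan": [0.3, 0.15, 5, 0, 0, 0, 0.1, 0, 0, 5, 0, 0, 0, 0.1, 0, 0, 3, 0, 0, 0, 0.1, 0, 0, 1, 0, 0, 0, 0.1, 0, 0, 0.4, 0, 0, 0, 0.1, 0, 0, 0, 0, 0, 0, 0.1, 0, 0, 0, 0, 0, 0, 0.1]
}}

```text
time: 29.32
tool_pos: [0.4205, -0.2041, 0.0144]
ee_rot: [-3.14, 0.003, 3.104]
wrist_force: [0.6, -0.1, -0.4]
width: 0.0847
```

```bash
python3 - <<'E'
from h import *
s=wsnap('w23.png'); T,o=pose(); print(o['tool_pos'],o['ee_rot'],o['time'],o['width'],o['wrist_force'])
E
```

```text
[ 0.42028269 -0.20407946  0.0142313 ] [-3.14037591e+00  2.27185845e-03  3.10420435e+00] 29.375 0.08468032282058686 [-0.97253987 -0.16128136  0.10209927]
```

View pics/w23.png

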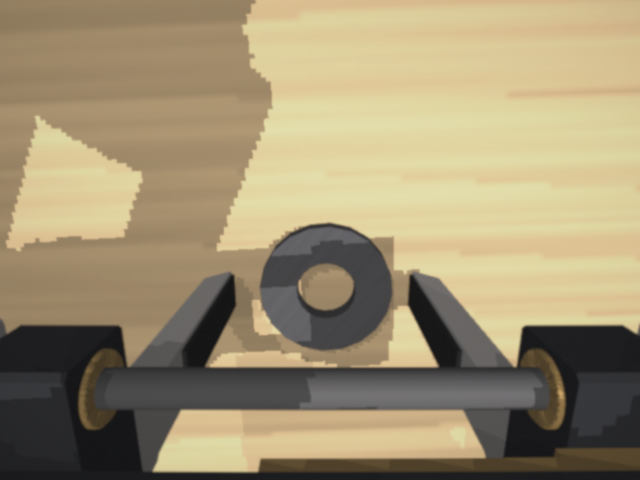

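Request:
{"name": "arm_command", "arguments": {
  "plan": [0, 0.2, 0.2, 0, 0, 0, 0.1, 0, 0, 0.2, 0, 0, 0, 0.1, 0, 0, 0, 0, 0, 0, 0.1]
}}

```text
time: 29.75
tool_pos: [0.4192, -0.2014, 0.0087]
ee_rot: [3.141, -0.0, 3.104]
wrist_force: [0.3, -0.6, -0.6]
width: 0.0847
```

Request:
{"name": "arm_command", "arguments": {
  "plan": [0, 0, -0.1, 0, 0, 0, 0.1, 0, 0, 0, 0, 0, 0, 0.5, 0, 0, 0, 0, 0, 0, 1, 0, 0, 0, 0, 0, 0, 1, 0, 0, 0, 0, 0, 0, 1]
}}

```text
time: 30.38
tool_pos: [0.4195, -0.2016, 0.01]
ee_rot: [-3.142, 0.0, 3.104]
wrist_force: [-0.4, -0.5, 0.7]
width: 0.0632
```

Request:
{"name": "arm_command", "arguments": {
  "plan": [0, 0, -2, 0, 0, 0, 1, 0, 0, -5, 0, 0, 0, 1, 0, 0, -5.5, 0, 0, 0, 1, 0, 0, 0, 0, 0, 0, 1, 0, 0, 0, 0, 0, 0, 1]
}}

```text
time: 31.0
tool_pos: [0.4188, -0.2011, 0.1337]
ee_rot: [3.14, -0.002, 3.104]
wrist_force: [-1.2, -0.0, -1.5]
width: 0.0628
```

```bash
python3 - <<'E'
from h import *
s=wsnap('w24.png'); T,o=pose(); print(o['tool_pos'],o['ee_rot'],o['time'],o['width'],o['wrist_force'])
plan([(.613,-.248,.134,178)],1)
E
```

```text
[ 0.4182496  -0.20074383  0.13275478] [ 3.13940025 -0.00352282  3.10420474] 31.05 0.0633170695472565 [-0.86636956  0.98130018 -0.94284923]
-4.91,-1.00,-0.03,0,0,-0.0,1,
-4.91,-1.00,-0.03,0,0,-0.0,1,
-4.91,-1.00,-0.03,0,0,-0.0,1,
-4.91,-1.01,-0.03,0,0,-0.0,1,
--
```

View pics/w24.png

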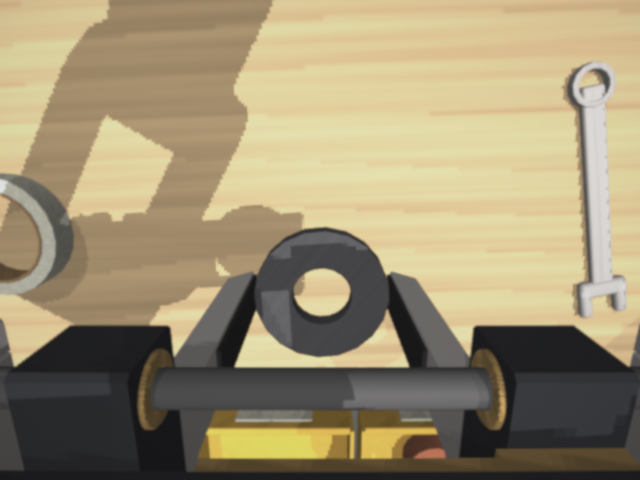

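Request:
{"name": "arm_command", "arguments": {
  "plan": [-4.9, -1, 0, 0, 0, 0, 1, -4.9, -1, 0, 0, 0, 0, 1, -4.9, -1, 0, 0, 0, 0, 1, -4.8, -1, 0, 0, 0, 0, 1, 0, 0, 0, 0, 0, 0, 1, 0, 0, 0, 0, 0, 0, 1, 0, 0, 0, 0, 0, 0, 1]
}}

```text
time: 31.92
tool_pos: [0.6116, -0.2484, 0.1348]
ee_rot: [3.141, -0.001, 3.104]
wrist_force: [-0.4, 0.3, -1.7]
width: 0.0628
```

```bash
python3 - <<'E'
from h import *
s=wsnap('w25.png'); T,o=pose(); print(o['tool_pos'],o['ee_rot'],o['time'],o['width'],o['wrist_force'])
E
```

```text
[ 0.61176678 -0.24856922  0.13535518] [ 3.14151601e+00 -4.86170374e-05  3.10386888e+00] 31.975 0.06313260755618678 [ 1.0207382   0.5686036  -1.76365737]
```

View pics/w25.png

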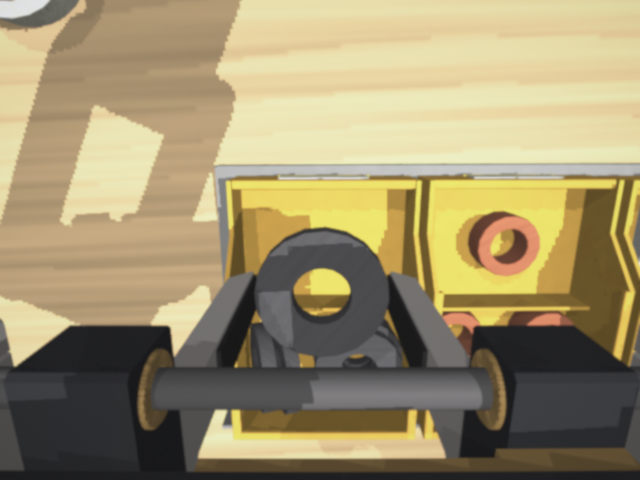

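Request:
{"name": "arm_command", "arguments": {
  "plan": [0, 0.1, 4, 0, 0, 0, 1, 0, 0, 4, 0, 0, 0, 1, 0, 0, 1.8, 0, 0, 0, 1, 0, 0, 0.5, 0, 0, 0, 1, 0, 0, 0.2, 0, 0, 0, 1, 0, 0, 0.2, 0, 0, 0, 1, 0, 0, 0, 0, 0, 0, 1]
}}

```text
time: 32.85
tool_pos: [0.6135, -0.2481, 0.0291]
ee_rot: [-3.141, 0.002, 3.104]
wrist_force: [0.0, -0.6, -1.3]
width: 0.0627
```

Request:
{"name": "arm_command", "arguments": {
  "plan": [0, 0, 0.2, 0, 0, 0, 1, 0, 0, 0.15, 0, 0, 0, 1, 0, 0, 0, 0, 0, 0, 1]
}}

```text
time: 33.22
tool_pos: [0.6133, -0.248, 0.026]
ee_rot: [-3.141, 0.001, 3.104]
wrist_force: [-2.9, 1.2, 5.5]
width: 0.0635
```

Contact. Releasing and lifting away.

Request:
{"name": "arm_command", "arguments": {
  "plan": [0, 0, -0.1, 0, 0, 0, 1, 0, 0, 0, 0, 0, 0, 0.5, 0, 0, 0, 0, 0, 0, 0.2, 0, 0, 0, 0, 0, 0, 0.2, 0, 0, -3, 0, 0, 0, 0.2, 0, 0, -5, 0, 0, 0, 0.2, 0, 0, -5, 0, 0, 0, 0.2, 0, 0, -2, 0, 0, 0, 0.2]
}}

```text
time: 34.22
tool_pos: [0.6142, -0.2485, 0.1796]
ee_rot: [-3.139, 0.006, 3.104]
wrist_force: [0.1, -0.0, 0.7]
width: 0.0751
```

```bash
python3 - <<'E'
from h import *
s=wsnap('w26.png'); T,o=pose(); print(o['tool_pos'],o['ee_rot'],o['time'],o['width'],o['wrist_force'])
plan([(.45,-.10,.2,178)],.2)
E
```

```text
[ 0.61475027 -0.248768    0.1814665 ] [-3.13785584  0.00812833  3.10425039] 34.275 0.07520410381910764 [ 0.48066365 -0.77727739  1.62892357]
3.40,2.85,-0.37,0,0,-0.0,0.2,
3.40,2.85,-0.37,0,0,-0.0,0.2,
3.40,2.85,-0.37,0,0,-0.0,0.2,
3.40,2.86,-0.37,0,0,-0.0,0.2,
3.40,2.86,-0.37,0,0,-0.0,0.2,
--
```

View pics/w26.png

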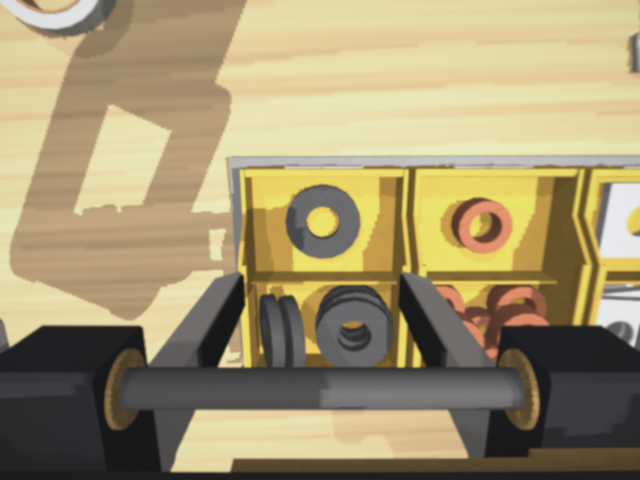

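Move back so both fixed cameras can see all the bins for a final check.

Request:
{"name": "arm_command", "arguments": {
  "plan": [5, 0, -1, 0, 0, 0, 0.2, 5, 0, -1, 0, 0, 0, 0.2, 5, 0, -1, 0, 0, 0, 0.2, 5, 0, 0, 0, 0, 0, 0.2, 0, 0, 0, 0, 0, 0, 0.2, 0, 0, 0, 0, 0, 0, 0.2]
}}

```text
time: 35.02
tool_pos: [0.4134, -0.2403, 0.2048]
ee_rot: [3.141, 0.0, 3.104]
wrist_force: [1.1, -0.4, 0.3]
width: 0.0753
```

```bash
python3 - <<'E'
from h import *
snap('top','top9.png');snap('scene','scene9.png')
T,o=pose(); print(o['tool_pos'],o['time'],o['wrist_force'])
a=cv2.imread('pics/top9.png')[85:215,105:540];cv2.imwrite('pics/c10.png',cv2.resize(a,None,fx=1.8,fy=1.8,interpolation=cv2.INTER_CUBIC))
E
```

```text
[ 0.41396476 -0.24038665  0.20492666] 35.125 [ 0.0060279  -0.29188173 -0.32249371]
```

View pics/c10.png

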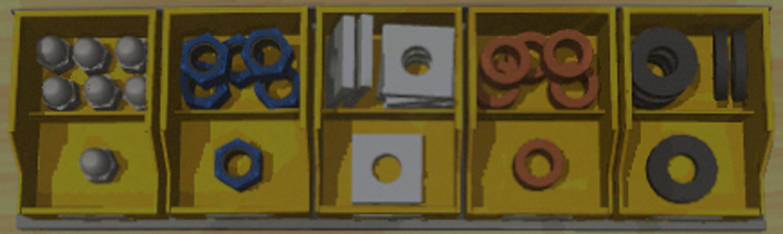

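View pics/scene9.png

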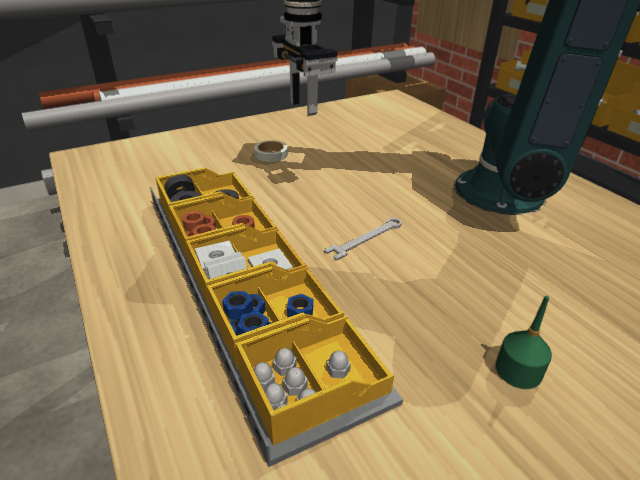

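All five pieces sit centred and flat in their own front compartments, and the arm is clear.

```bash
python3 -c "
from h import *
print(close_job())"
```

```text
the job is handed in; nothing more can be done
None
```

All five pieces are back in the front compartments of their own bins, and I handed the job in at about 35 s on the robot's clock. I took the piles apart from the top down, one piece at a time: dome nut, bronze bush, square plate, then blue nut and round washer. Each was lowered until the wrist force showed light contact with the floor (about 4 to 8 N), then released.

- **Last check:** the final top and scene pictures show each piece lying flat near the middle of its compartment, with the dome nut standing dome up. The arm is clear of everything. I judged this by eye and did not measure final poses.
- **What disagreed:** every piece met the bin floor at about z = 0.016 m. The first camera estimate had put it near 0.009 m, so I went by the contact force. Pose readings also shifted by a few millimetres while the arm was still settling.

The hand-in itself reported no verdict.

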